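# Unstack the taped instrument units onto their own places

## Task

The five taped instrument units have been piled up in two stacks: take the stacks apart from the top down, one unit at a time, and put each unit on the mat whose outline has the colour of its tape, lying flat, centred inside the outline and lined up lengthwise with the mat (either way round). They are electronics, so never drop or tip one or lift one with another still on top of it; leave them all standing still and let go.

Things in the scene. Friction and masses are not known exactly. Their poses are not given: they have to be found in the camera images.
- red_unit: Loose grey-blue transmitter box with a small display on top and red tape over both ends of its top, a plain upright block 110 mm long (own x) x 66 mm wide (own y) x 44 mm high, about 300 g, safe to grip at 25 N. Origin: centre of its underside, z up. Stands on the bench at the bottom of a stack, with the yellow or the blue unit on it.
- green_unit: Loose grey-blue transmitter box with a small display on top and green tape over both ends of its top, a plain upright block 110 mm long (own x) x 66 mm wide (own y) x 44 mm high, about 300 g, safe to grip at 25 N. Origin: centre of its underside, z up. Stands on the bench at the bottom of a stack, with the yellow or the blue unit on it.
- yellow_unit: Loose light grey interface module with yellow tape over both ends of its top, a plain upright block 64 mm long (own x) x 46 mm wide (own y) x 28 mm high, about 130 g, safe to grip at 25 N. Origin: centre of its underside, z up. At the start it lies, centred but turned by up to 60 degrees, on the red or the green unit, and the white unit lies on it.
- blue_unit: Loose black terminal module with small steel screws and blue tape over both ends of its top, a plain upright block 64 mm long (own x) x 46 mm wide (own y) x 28 mm high, about 130 g, safe to grip at 25 N. Origin: centre of its underside, z up. At the start it lies, centred but turned by up to 60 degrees, on the red or the green unit; nothing is on it.
- white_unit: Loose small black plug-in module with white tape over both ends of its top, a plain upright block 36 mm long (own x) x 26 mm wide (own y) x 20 mm high, about 50 g, safe to grip at 25 N. Origin: centre of its underside, z up. At the start it lies on the yellow unit, the top of that stack.
- red_place: Flat dark grey mat, fixed to the bench, 138 mm long (own x) x 94 mm wide (own y) x 4 mm thick, edged with a red tape outline 6 mm wide; the red unit fits inside the outline with 8 mm to spare all round. Origin: centre of its underside, on the bench; its top is 4 mm above.
- green_place: Flat dark grey mat, fixed to the bench, 138 mm long (own x) x 94 mm wide (own y) x 4 mm thick, edged with a green tape outline 6 mm wide; the green unit fits inside the outline with 8 mm to spare all round. Origin: centre of its underside, on the bench; its top is 4 mm above.
- yellow_place: Flat dark grey mat, fixed to the bench, 92 mm long (own x) x 74 mm wide (own y) x 4 mm thick, edged with a yellow tape outline 6 mm wide; the yellow unit fits inside the outline with 8 mm to spare all round. Origin: centre of its underside, on the bench; its top is 4 mm above.
- blue_place: Flat dark grey mat, fixed to the bench, 92 mm long (own x) x 74 mm wide (own y) x 4 mm thick, edged with a blue tape outline 6 mm wide; the blue unit fits inside the outline with 8 mm to spare all round. Origin: centre of its underside, on the bench; its top is 4 mm above.
- white_place: Flat dark grey mat, fixed to the bench, 64 mm long (own x) x 54 mm wide (own y) x 4 mm thick, edged with a white tape outline 6 mm wide; the white unit fits inside the outline with 8 mm to spare all round. Origin: centre of its underside, on the bench; its top is 4 mm above.

How it is judged:
By the outcome, as a careful person would: the job done as asked, in the order asked, and still so for the second after the job is handed in, with the robot touching nothing.
It also fails if it takes over 136 s, if anything falls off the work surface, if the arm or the gripper's body presses on something with over 40 N, if the wrist force passes 120 N, or if a joint passes its speed limit or range.

## Robot

A 6-joint arm with a two-finger parallel gripper is mounted at the origin on the work surface. World frame = base frame: x ahead of the robot, y to its left, z up, the work surface at z = 0. Lengths are in m, angles in rad, forces in N, time in s.
With the tool pointing down it reaches from about 0.25 to 0.775 m from the base axis. Payload 8.9 kg.
Tool frame: the origin (TCP) lies between the finger pads; the fingertips stand 22 mm ahead of it and the grasp point (between the pads) lies 3 mm ahead of it (ctrl.tcp_to_tips is the distance from the TCP to the fingertips, in m); x points along the fingers, y is the direction in which the jaws open and shut, and the axes are right-handed (so a half turn about x gives the same grasp; the last joint's range is limited). The gripper opens to 85 mm and grips with 20 to 120 N. Pads are 22 mm wide; open, the fingers measure 114 mm over their backs; the gripper's body (76 mm by 85 mm) begins 54 mm behind the grasp point. The pads swing forward as they close: fully open they stand 13 mm farther back than shut.
Start: joints at [0.965, 0.291, -0.153, 1.127, 0, 1.431], TCP at [0.236, 0.469, 0.225] pointing down, gripper open.
Joint ranges: [-2.52, 2.52], [-0.91, 1.74], [-1.3, 1.37], [-1.96, 2.02], [-1.52, 1.47], [-3.14, 3.14]. Speed limits (rad/s): [2.22, 2.22, 2.79, 3.14, 3.14, 3.14].

## Interface

Orientations are given as a unit quaternion [x, y, z, w].
In Python, from plant import get_state, cams, hand_in, ctrl gives the robot as it stands. The module is installed in compiled form; this text tells all that it offers.
- The arm moves only by the tool servo_tool, never from a script. Its argument "rows" is a list of rows, each an object of numbers: "dx", "dy", "dz": the shift along the tool's x, y, z in cm; "spin": the turn about the tool's x in rad; "claw": the finger opening in cm, from 0 to 8.54. In form: [{"dx": .., "dy": .., "dz": .., "spin": .., "claw": ..}, ...]. A call has 1 to 12 rows; each row is the pose to reach, as a shift and turn from the pose measured when the call began, along the tool's axes at that moment; what a row does not reach only later rows make up. A row lasts 1/12 s, in which the tool goes at most 41.7 mm and 7.16 degrees, less where a joint would pass 70% of its speed; a pose out of reach is approached as far as the arm can. A call with a gripper value outside its range is refused whole. The fingers move at their own pace and stop on an object; "squeeze" is the grip in N (left out, the last holds). Time passes only in rows, so rows that repeat a pose let the fingers close. It gives the time, the measured TCP pose, the force and the opening at its end, in the units of the state.
- get_state(): the state, without advancing time (a new reading comes with each control period).
- cams.camera(name): name is "scene" or "top" or "wrist"; returns a dict with "pixels" (400x640x3 uint8, red, green, blue), "mtx" (3x3 intrinsics, pixels), "view" (4x4, takes a point from world to camera coordinates). Camera axes: x right, y down, z forward; pixel columns grow to the right and rows downward; lengths in m; the calibration is good to about 2 mm. A picture is of the moment at which its call begins. There is no depth.
- hand_in(): hands the job in, once; it reports no verdict.
The state is a dict: "clock": time; "q": joint angles; "joint_velocities": joint speeds; "tau": joint torques, N m; "eef_pos": TCP position; "tool_rot": TCP orientation; "force": force on the tool from outside, world axes, zero at the start; "torque": the same for the moment, N m; "opening": opening from 0.0 (shut) to 1.0 (fully open).
Only numpy, scipy, OpenCV 4.12 (cv2) and the standard library are available. Lean on these libraries where they do the work, as an engineer would, in place of code of your own. Each camera call takes 0.05 s, during which the arm holds its last target.

## Working session

There is one attempt and no reset: what is moved stays moved. The work goes in short steps, Python scripts to look and compute and a tool call to move; the robot and the scene stay as the last step left them, time stands still between calls to the robot, and variables do not carry over. Pictures are saved under pics/ and viewed, and the job is handed in when it is done.

Besides the shell and the picture viewer there is one more tool, called after "Call:" by a JSON object that holds its "method" and its "body", one argument or row to a line. servo_tool: Moves the arm, as the interface text tells. Its arguments: {"type":"object","properties":{"rows":{"type":"array","items":{"type":"object","properties":{"dx":{"type":"number"},"dy":{"type":"number"},"dz":{"type":"number"},"spin":{"type":"number"},"claw":{"type":"number"}}}},"squeeze":{"type":"number"}},"required":["rows"]}

```bash
mkdir -p pics; python3 - <<'E'
from plant import get_state, cams, ctrl
import cv2
print(get_state(), ctrl.tcp_to_tips)
for n in ["scene","top","wrist"]:
    c=cams.camera(n); cv2.imwrite(f"pics/{n}0.png",c["pixels"][:,:,::-1]); print(n,c["mtx"],c["view"])
E
```

```text
{'clock': 0.0, 'q': array([ 9.64696014e-01,  2.91264333e-01, -1.54089111e-01,  1.12672162e+00,
        2.82094533e-05,  1.43147785e+00]), 'joint_velocities': array([ 1.54442584e-03, -1.09642292e-03,  4.07103193e-04, -9.98622990e-05,
       -7.20960716e-04,  9.84044090e-04]), 'tau': array([ 2.69992452e-04, -5.37144578e+01,  3.31374907e+01,  1.54488167e-02,
       -2.38471011e-04, -5.94371954e-06]), 'eef_pos': array([0.23600472, 0.46847723, 0.22395449]), 'tool_rot': array([ 0.16312066,  0.6881093 , -0.16395552,  0.68776146]), 'force': array([-0.35314304,  0.98652837,  0.07450113]), 'torque': array([0.01062383, 0.01802403, 0.04122012]), 'opening': 1.0001120340651757} 0.022
scene [[395.31198309   0.         317.17011253]
 [  0.         395.31198309 196.51700858]
 [  0.           0.           1.        ]] [[ 0.04192015  0.99910537  0.00558144 -0.01599922]
 [ 0.69744701 -0.0252623  -0.71619096 -0.31373099]
 [-0.71540924  0.03391559 -0.69788205  1.40915774]
 [ 0.          0.          0.          1.        ]]
top [[498.19426729   0.         314.08927522]
 [  0.         498.19426729 196.37485998]
 [  0.           0.           1.        ]] [[ 0.00946543 -0.99983781  0.0153221  -0.0123996 ]
 [-0.9923988  -0.01127297 -0.12254608  0.55112921]
 [ 0.12269893 -0.01404569 -0.99234454  1.33204834]
 [ 0.          0.          0.          1.        ]]
wrist [[342.97150533   0.         319.3705204 ]
 [  0.         342.97150533 199.261827  ]
 [  0.           0.           1.        ]] [[ 4.49415855e-01  8.93322583e-01 -3.90789161e-04 -5.25279529e-01]
 [ 8.54171802e-01 -4.29591574e-01  2.92987392e-01 -4.01771236e-02]
 [ 2.61564374e-01 -1.32006980e-01 -9.56116225e-01  3.78655450e-01]
 [ 0.00000000e+00  0.00000000e+00  0.00000000e+00  1.00000000e+00]]
```

View pics/top0.png

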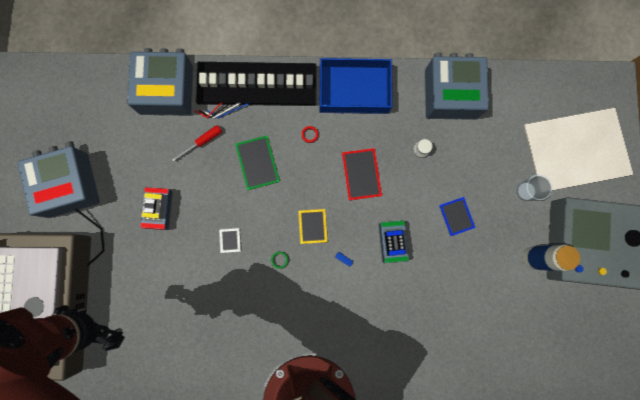

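View pics/scene0.png

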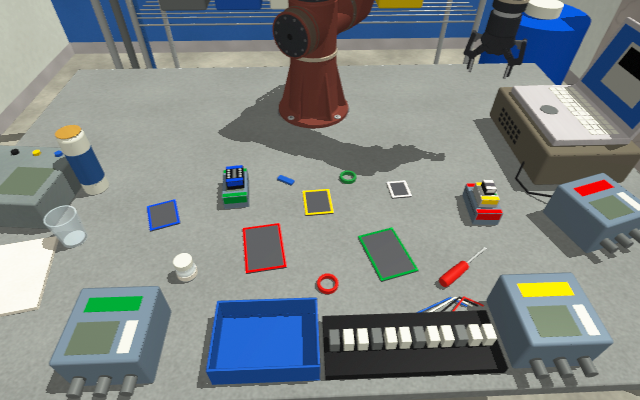

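View pics/wrist0.png

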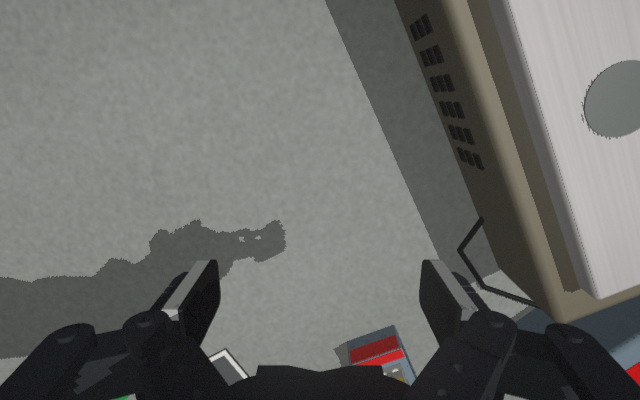

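Top view: mats are green (258,162), red (362,174), yellow (313,226), white (230,240) and blue (457,216). Stack A (red, yellow, white) is at (155,208). Stack B (green, blue) is at (395,242). Next I'll measure them.

```bash
cat > h.py <<'E'
import numpy as np, cv2
from plant import get_state, cams
from scipy.spatial.transform import Rotation as R
def cast(c,uv,z):
    K=np.array(c["mtx"]);V=np.array(c["view"]);Rm=V[:3,:3];o=-Rm.T@V[:3,3]
    uv=np.atleast_2d(np.asarray(uv,float)); d=np.c_[uv,np.ones(len(uv))]@np.linalg.inv(K).T@Rm
    return o+d*((z-o[2])/d[:,2])[:,None]
def proj(c,p):
    V=np.array(c["view"]);q=np.atleast_2d(p)@V[:3,:3].T+V[:3,3];q=q@np.array(c["mtx"]).T;return q[:,:2]/q[:,2:]
def mask(img,col):
    h=cv2.cvtColor(img,cv2.COLOR_RGB2HSV);H,S,Vv=[h[...,i].astype(int) for i in range(3)]
    if col=="white": return ((S<45)&(Vv>170)).astype(np.uint8)
    lo,hi={"green":(50,75),"yellow":(22,34),"blue":(108,125),"red":(0,0)}[col]
    m=((H<6)|(H>174)) if col=="red" else (H>=lo)&(H<=hi)
    return (m&(S>120)&(Vv>60)).astype(np.uint8)
def rect(pts):  # world xy -> centre, size(long,short), yaw of long axis
    (cx,cy),(w,h),a=cv2.minAreaRect(np.float32(pts[:,:2]*1000))
    if w<h: w,h,a=h,w,a+90
    return np.array([cx,cy])/1000,(w,h),(a+90)%180-90
def blobs(c,col,z,roi=None,minpx=15):
    m=mask(c["pixels"],col)
    if roi is not None:
        mm=np.zeros_like(m);u0,v0,u1,v1=roi;mm[v0:v1,u0:u1]=m[v0:v1,u0:u1];m=mm
    cs,_=cv2.findContours(m,cv2.RETR_EXTERNAL,cv2.CHAIN_APPROX_NONE);out=[]
    for k in cs:
        k=k[:,0,:]
        if len(k)<minpx: continue
        W=cast(c,k,z);out.append((k.mean(0).round(0),)+rect(W)+(W,))
    return out
def axes():
    s=get_state();M=R.from_quat(s["tool_rot"]).as_matrix();return s["eef_pos"],M
E
python3 - <<'E'
from h import *
np.set_printoptions(precision=4,suppress=True)
for n in ["top","scene"]:
    c=cams.camera(n)
    for col in ["red","green","yellow","blue","white"]:
        for b in blobs(c,col,0.004,minpx=40):
            if 50<b[2][0]<160 and 40<b[2][1]<110: print(n,col,b[0],b[1],np.round(b[2],1),round(b[3],1))
p,M=axes();print(p,M)
c=cams.camera("top")["pixels"]
a=cv2.resize(c[180:240,125:185],(400,400),interpolation=2);b=cv2.resize(c[212:272,365:425],(400,400),interpolation=2)
cv2.imwrite("pics/st.png",np.hstack([a,b])[:,:,::-1])
c=cams.camera("scene")["pixels"]
a=cv2.resize(c[170:230,455:515],(400,400),interpolation=2);b=cv2.resize(c[155:215,205:265],(400,400),interpolation=2)
cv2.imwrite("pics/ss.png",np.hstack([a,b])[:,:,::-1])
E
```

```text
top red [361. 174.] [ 0.621  -0.1401] [139.2  95.2] 8.4
top green [257. 162.] [0.6507 0.1552] [137.9  93.8] 15.8
top yellow [312. 226.] [ 0.472  -0.0033] [93.3 76.3] 4.2
top blue [538. 260.] [ 0.3804 -0.6308] [53.  45.3] -80.9
top blue [457. 216.] [ 0.5038 -0.4076] [92.2 75.1] 19.2
top white [229. 240.] [0.4306 0.2261] [65.  55.7] 5.0
scene red [327. 283.] [0.7308 0.0085] [52.4 47. ] -2.4
scene red [263. 248.] [ 0.6213 -0.1411] [139.8  95.4] 8.3
scene green [387. 254.] [0.6505 0.1549] [139.8  94.3] 15.9
scene green [234. 197.] [ 0.4497 -0.2297] [65.4 41.5] -84.4
scene green [348. 177.] [0.3739 0.0881] [57.1 43.6] -4.8
scene yellow [317. 202.] [ 0.4715 -0.0035] [94.4 76. ] 4.2
scene blue [163. 214.] [ 0.5043 -0.409 ] [93.8 74.7] 19.3
scene white [ 35. 333.] [ 0.8273 -0.5858] [98.1 77.5] -89.9
scene white [313. 293.] [ 0.7601 -0.0264] [76.9 42.8] 16.4
scene white [288. 285.] [ 0.7314 -0.077 ] [64.1 58.6] 1.9
scene white [356. 290.] [0.7427 0.0747] [139.3 108.1] -39.0
scene white [185. 267.] [ 0.6709 -0.3171] [85.5 48.1] 31.5
scene white [335. 263.] [0.6759 0.027 ] [64.1 51.4] -5.3
scen
[... 178 characters left out ...]
cene white [207. 177.] [ 0.3588 -0.316 ] [64.9 52. ] 39.1
scene white [143. 164.] [ 0.293  -0.5178] [53.4 49.6] -28.1
scene white [483. 152.] [0.2702 0.5226] [69.1 47.3] -22.9
scene white [ 75. 142.] [ 0.1792 -0.7497] [124.7  79.1] 44.3
scene white [391. 121.] [0.0904 0.261 ] [58.1 45.8] -41.0
scene white [121. 126.] [ 0.0891 -0.6366] [124.4  84.9] 29.5
scene white [418. 120.] [0.086  0.3509] [129.4 102.3] -79.5
scene white [214. 117.] [ 0.0507 -0.3419] [119.4  97.3] 49.3
scene white [361. 114.] [0.0405 0.1639] [124.7  74. ] 26.4
scene white [484. 108.] [0.0089 0.6124] [109.4  49.2] -28.6
[0.2362 0.4687 0.2243] [[-0.0003  0.45    0.893 ]
 [-0.0005  0.893  -0.45  ]
 [-1.     -0.0006 -0.0001]]
```

View pics/st.png

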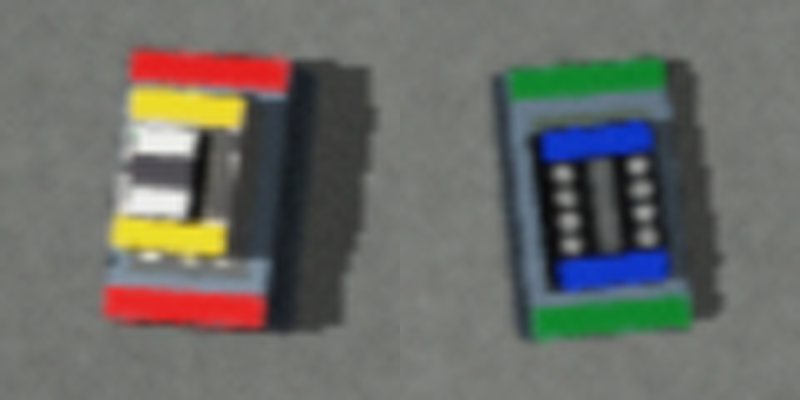

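View pics/ss.png

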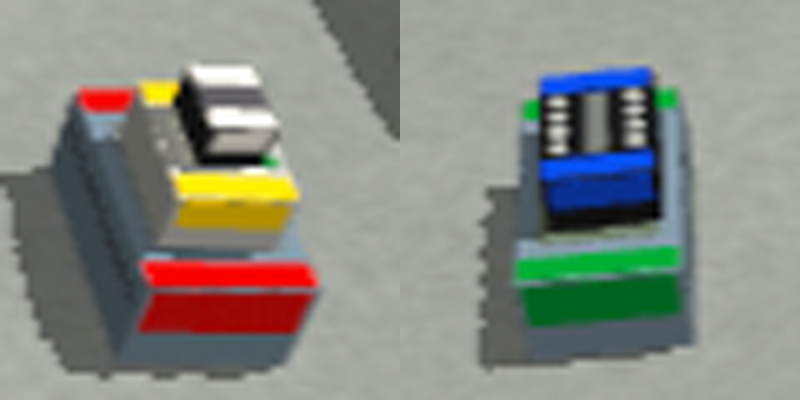

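Stack A (left half) and stack B (right half) both have their long axes near image vertical. The mats agree between views to 1–2 mm. Now I'll measure the units by their tapes.

```bash
cat >> h.py <<'E'
def unit(c,col,z,roi,minpx=5):
    b=blobs(c,col,z,roi,minpx)
    if not b: return None
    W=np.vstack([x[4] for x in b]); return rect(W)+(len(b),)
E
python3 - <<'E'
from h import *
np.set_printoptions(precision=4,suppress=True)
c=cams.camera("top")
A=(135,180,180,240);B=(375,212,420,272)
for col,z,r in [("white",.092,(138,190,158,216)),("yellow",.072,A),("red",.044,A),("blue",.072,B),("green",.044,B)]:
    print(col,unit(c,col,z,r))
E
```

```text
white (array([0.5169, 0.4267]), (36.493072509765625, 24.157630920410156), -3.3558502197265625, 2)
yellow (array([0.5177, 0.4241]), (64.7339859008789, 43.30918502807617), -5.372642517089844, 2)
red (array([0.5137, 0.4255]), (111.23460388183594, 64.93635559082031), -3.3508453369140625, 2)
blue (array([ 0.4264, -0.2215]), (65.79502868652344, 46.05972671508789), 7.34967041015625, 2)
green (array([ 0.4307, -0.2246]), (108.79708862304688, 63.43003845214844), 5.633650302886963, 2)
```

```bash
cat >> h.py <<'E'
def plan(xyz,yaw_long):
    """jaw (tool y) across the long axis; prints shift in tool cm + spin rad"""
    p,M=axes(); d=M.T@(np.array(xyz)-p)*100
    cur=np.degrees(np.arctan2(M[1,1],M[0,1])); e=(yaw_long+90-cur+90)%180-90
    print("dx %.2f dy %.2f dz %.2f spin %.3f (deg %.1f)"%(*d,-np.radians(e),e), "tilt",np.round(M[2],4),"q6",round(get_state()["q"][5],3)); return d,-np.radians(e)
E
python3 - <<'E'
from h import *
c=cams.camera("wrist");V=np.array(c["view"]);o=-V[:3,:3].T@V[:3,3]
p,M=axes();print("cam in tool",M.T@(o-p), "axis",M.T@V[2,:3])
for dx in(.003,.022,.1,.15):print(dx,proj(c,p+M[:,0]*dx))
plan([.517,.4255,.30],-3.4)
plan([.517,.4255,.097],-3.4)
E
```

```text
cam in tool [-0.14958103  0.00057946 -0.0728386 ] axis [9.56058568e-01 8.69311682e-04 2.93174451e-01]
0.003 [[317.86120665 250.3388969 ]]
0.022 [[317.98446639 235.02955022]]
0.1 [[318.30997117 194.60057071]]
0.15 [[318.43566218 178.9892513 ]]
dx -7.56 dy 8.77 dz 27.02 spin -0.407 (deg 23.3) tilt [-1.e+00 -1.e-04 -1.e-04] q6 1.432
dx 12.74 dy 8.77 dz 27.02 spin -0.407 (deg 23.3) tilt [-1.e+00 -1.e-04 -1.e-04] q6 1.432
```

Call:
{"method": "servo_tool", "body": {
  "rows": [
    {"dx": -1,"dy": 8.8,"dz": 27,"spin": -0.407,"claw": 6},
    {"dx": -1,"dy": 8.8,"dz": 27,"spin": -0.407,"claw": 6},
    {"dx": -1,"dy": 8.8,"dz": 27,"spin": -0.407,"claw": 6},
    {"dx": -1,"dy": 8.8,"dz": 27,"spin": -0.407,"claw": 6},
    {"dx": -1,"dy": 8.8,"dz": 27,"spin": -0.407,"claw": 6},
    {"dx": -1,"dy": 8.8,"dz": 27,"spin": -0.407,"claw": 6},
    {"dx": -1,"dy": 8.8,"dz": 27,"spin": -0.407,"claw": 6},
    {"dx": -1,"dy": 8.8,"dz": 27,"spin": -0.407,"claw": 6},
    {"dx": -1,"dy": 8.8,"dz": 27,"spin": -0.407,"claw": 6},
    {"dx": -1,"dy": 8.8,"dz": 27,"spin": -0.407,"claw": 6},
    {"dx": -1,"dy": 8.8,"dz": 27,"spin": -0.407,"claw": 6}
  ],
  "squeeze": 20
}}

```text
clock: 1.37
eef_pos: [0.5158, 0.4262, 0.2346]
tool_rot: [0.021, 0.707, -0.021, 0.707]
force: [0.7, 0.6, 0.1]
opening: 0.7
```

```bash
python3 - <<'E'
from h import *
print(get_state()["clock"],get_state()["opening"])
c=cams.camera("wrist");cv2.imwrite("pics/w1.png",c["pixels"][:,:,::-1])
plan([.517,.4255,.097],-3.4)
for col,z in [("white",.092),("yellow",.072),("red",.044)]:
    for b in blobs(c,col,z,minpx=20):print(col,b[:4])
E
```

```text
1.3667 0.7004178029960537
dx 13.78 dy -0.08 dz 0.14 spin 0.001 (deg -0.0) tilt [-1.e+00 -0.e+00 -3.e-04] q6 0.64
white (array([180., 390.]), array([0.73722412, 0.26361267]), (20.45803451538086, 2.2411227226257324), -58.5720272064209)
white (array([317., 198.]), array([0.53131439, 0.42276343]), (22.336837768554688, 9.298008918762207), 86.65612030029297)
white (array([317., 171.]), array([0.50731573, 0.42463599]), (22.660911560058594, 9.760782241821289), 86.65837097167969)
white (array([336., 183.]), array([0.51798468, 0.44113147]), (36.2340087890625, 7.8351545333862305), -2.714752197265625)
white (array([125.,  96.]), array([0.43599966, 0.27181873]), (49.50582504272461, 41.62803268432617), 4.763923645019531)
white (array([634.,   5.]), array([0.39218286, 0.67339484]), (7.983736038208008, 6.08871603012085), 86.6754150390625)
yellow (array([316., 208.]), array([0.54682098, 0.42119644]), (42.384769439697266, 11.115013122558594), 86.65353393554688)
yellow (array([319., 152.]), array([0.49422729, 0.42632083]), (42.32600021362305, 14.528239250183105), 84.34430694580078)
red (array([250., 367.]), array([0.75590991, 0.32728687]), (17.113746643066406, 5.0843400955200195), 61.99636459350586)
red (array([ 14., 345.]), array([0.70895374, 0.05372315]), (52.229740142822266, 39.151790618896484), -18.581268310546875)
red (array([246., 322.]), array([0.69291919, 0.33163593]), (24.42644500732422, 10.609737396240234), -22.586090087890625)
red (array([318., 217.]), array([0.56561346, 0.42139786]), (62.38567352294922, 11.182219505310059), 86.65377807617188)
red (array([592., 206.]), array([0.57262207, 0.70785132]), (99.79336547851562, 36.242454528808594), -72.73236083984375)
red (array([317., 122.]), array([0.46988696, 0.4270936 ]), (63.077674865722656, 11.411569595336914), 86.66485595703125)
red (array([318., 114.]), array([0.46184836, 0.42759982]), (56.872215270996094, 0.9376117587089539), 86.66516876220703)
```

View pics/w1.png

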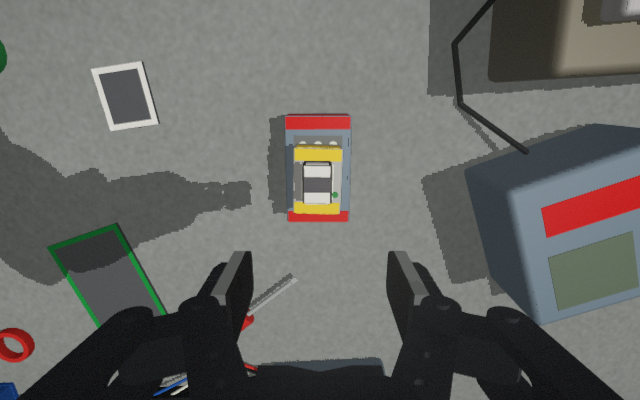

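Call:
{"method": "servo_tool", "body": {
  "rows": [
    {"dx": 4,"dy": -0.1,"dz": 0.25,"spin": 0,"claw": 4.6},
    {"dx": 8,"dy": -0.1,"dz": 0.25,"spin": 0,"claw": 4.6},
    {"dx": 11,"dy": -0.1,"dz": 0.25,"spin": 0,"claw": 4.6},
    {"dx": 12.5,"dy": -0.1,"dz": 0.25,"spin": 0,"claw": 4.6},
    {"dx": 13.2,"dy": -0.1,"dz": 0.25,"spin": 0,"claw": 4.6},
    {"dx": 13.2,"dy": -0.1,"dz": 0.25,"spin": 0,"claw": 4.6}
  ]
}}

```text
clock: 1.92
eef_pos: [0.5165, 0.4252, 0.1017]
tool_rot: [0.02, 0.708, -0.021, 0.706]
force: [0.6, 0.7, 1.1]
opening: 0.541
```

```bash
python3 - <<'E'
from h import *
plan([.518,.425,.097],-3.4);print(get_state()["opening"],get_state()["force"])
c=cams.camera("wrist");cv2.imwrite("pics/w2.png",c["pixels"][:,:,::-1])
c=cams.camera("scene");cv2.imwrite("pics/s2.png",cv2.resize(c["pixels"][120:240,420:560,::-1],None,fx=5,fy=5))
E
```

```text
dx 0.47 dy -0.01 dz 0.15 spin 0.002 (deg -0.1) tilt [-1.     -0.0013 -0.0021] q6 0.637
0.5412401850047548 [0.55161394 0.69103924 1.13692197]
```

View pics/w2.png

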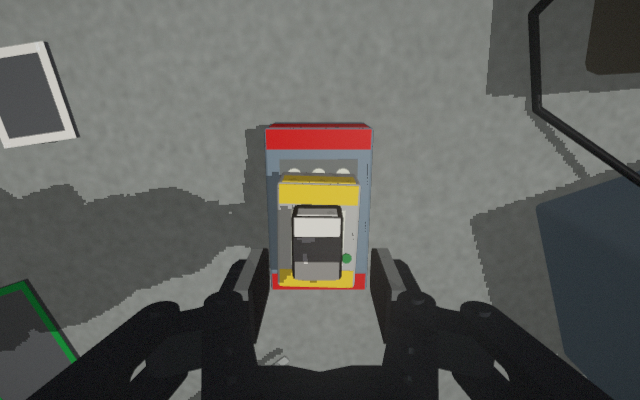

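View pics/s2.png

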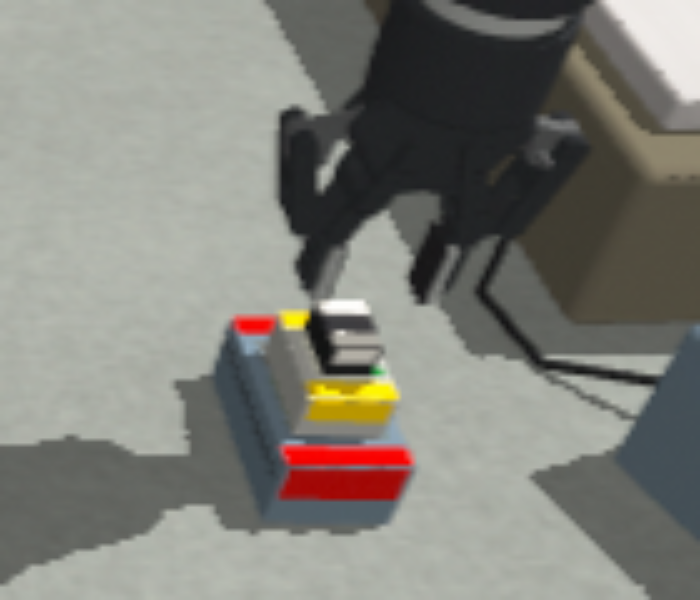

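```bash
python3 - <<'E'
from h import *
p,M=axes();c=cams.camera("scene");w=cams.camera("wrist")
for s in(-1,1):
  for d in(0,.005,.010,.015,.022,.03):
    for e in (-.011,.011):
      q=p+M[:,0]*d+M[:,1]*s*.023+M[:,2]*e
      print(s,d,e,((proj(c,q)[0]-[420,120])*5).round(),proj(w,q)[0].round())
E
```

```text
-1 0 -0.011 [304. 291.] [270. 230.]
-1 0 0.011 [317. 321.] [272. 272.]
-1 0.005 -0.011 [301. 299.] [272. 226.]
-1 0.005 0.011 [314. 328.] [274. 267.]
-1 0.01 -0.011 [298. 306.] [273. 223.]
-1 0.01 0.011 [311. 336.] [275. 262.]
-1 0.015 -0.011 [296. 313.] [274. 219.]
-1 0.015 0.011 [308. 343.] [276. 258.]
-1 0.022 -0.011 [292. 324.] [276. 215.]
-1 0.022 0.011 [304. 353.] [277. 252.]
-1 0.03 -0.011 [287. 335.] [278. 210.]
-1 0.03 0.011 [299. 365.] [279. 246.]
1 0 -0.011 [397. 292.] [368. 230.]
1 0 0.011 [411. 322.] [366. 272.]
1 0.005 -0.011 [393. 300.] [367. 226.]
1 0.005 0.011 [407. 330.] [365. 267.]
1 0.01 -0.011 [390. 307.] [365. 223.]
1 0.01 0.011 [404. 337.] [364. 262.]
1 0.015 -0.011 [387. 315.] [364. 219.]
1 0.015 0.011 [401. 344.] [363. 258.]
1 0.022 -0.011 [382. 325.] [362. 215.]
1 0.022 0.011 [396. 355.] [361. 252.]
1 0.03 -0.011 [377. 336.] [361. 210.]
1 0.03 0.011 [391. 366.] [359. 246.]
```

Call:
{"method": "servo_tool", "body": {
  "rows": [
    {"dx": 0,"dy": 0,"dz": 0.15,"spin": 0,"claw": 3.6},
    {"dx": 0,"dy": 0,"dz": 0.15,"spin": 0,"claw": 3.6},
    {"dx": 0,"dy": 0,"dz": 0.15,"spin": 0,"claw": 3.6}
  ]
}}

```text
clock: 2.37
eef_pos: [0.521, 0.4263, 0.1057]
tool_rot: [0.021, 0.706, -0.02, 0.708]
force: [-0.2, -0.4, 0.0]
opening: 0.422
```

```bash
python3 - <<'E'
from h import *
plan([.518,.425,.097],-3.4);print(get_state()["opening"],get_state()["force"])
p,M=axes()
c=cams.camera("wrist");im=c["pixels"][:,:,::-1].copy()
for d,col in((-.02,(255,0,0)),(-.01,(255,255,0)),(0,(0,255,0)),(.01,(0,255,255)),(.022,(0,0,255))):
  for s in(-1,1):
    o=get_state()["opening"]*.0427
    a=proj(c,p+M[:,0]*d+M[:,1]*s*o-M[:,2]*.011)[0];b=proj(c,p+M[:,0]*d+M[:,1]*s*o+M[:,2]*.011)[0]
    cv2.line(im,tuple(int(x) for x in a),tuple(int(x) for x in b),col,1)
cv2.imwrite("pics/w3.png",cv2.resize(im[180:360,200:440],None,fx=3.3,fy=3.3,interpolation=2))
E
```

```text
dx 0.87 dy -0.15 dz -0.30 spin 0.001 (deg -0.1) tilt [-1.      0.0027  0.0035] q6 0.635
0.421851427833808 [-0.19076318 -0.36757768  0.04640489]
```

View pics/w3.png

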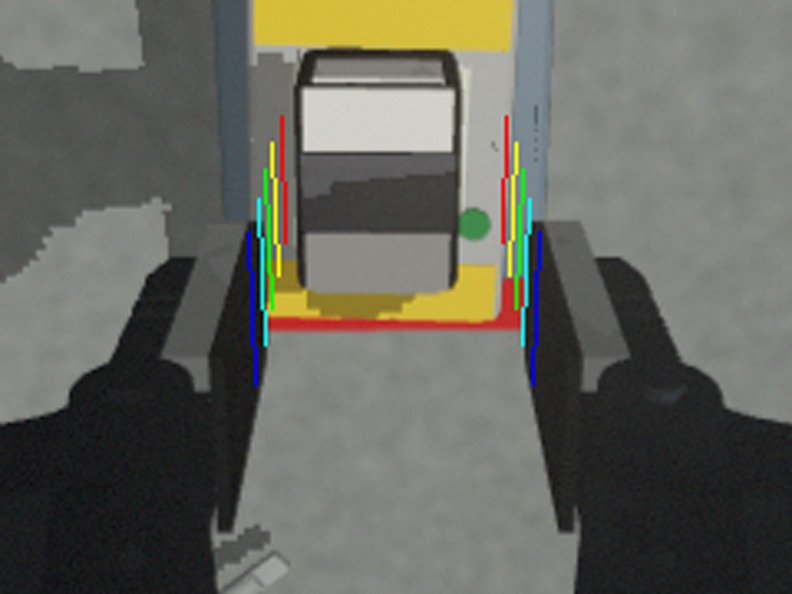

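Call:
{"method": "servo_tool", "body": {
  "rows": [
    {"dx": 0,"dy": 0,"dz": 0,"spin": 0,"claw": 3.6},
    {"dx": 0,"dy": 0,"dz": 0,"spin": 0,"claw": 3.6},
    {"dx": 0,"dy": 0,"dz": 0,"spin": 0,"claw": 3.6},
    {"dx": 0,"dy": 0,"dz": 0,"spin": 0,"claw": 3.6},
    {"dx": 0,"dy": 0,"dz": 0,"spin": 0,"claw": 3.6}
  ]
}}

```text
clock: 2.83
eef_pos: [0.5207, 0.4261, 0.1053]
tool_rot: [0.021, 0.706, -0.02, 0.708]
force: [0.2, 1.5, -1.6]
opening: 0.421
```

```bash
python3 - <<'E'
from h import *
for i in range(3):
  s=get_state();print(s["clock"],s["eef_pos"],s["opening"],abs(s["joint_velocities"]).max());cams.camera("wrist")
plan([.518,.425,.097],-3.4);print(get_state()["opening"],get_state()["force"])
p,M=axes()
c=cams.camera("wrist");im=c["pixels"][:,:,::-1].copy()
for d,col in((-.02,(255,0,0)),(-.01,(255,255,0)),(0,(0,255,0)),(.01,(0,255,255)),(.022,(0,0,255))):
  for s in(-1,1):
    o=get_state()["opening"]*.0427
    a=proj(c,p+M[:,0]*d+M[:,1]*s*o-M[:,2]*.011)[0];b=proj(c,p+M[:,0]*d+M[:,1]*s*o+M[:,2]*.011)[0]
    cv2.line(im,tuple(int(x) for x in a),tuple(int(x) for x in b),col,1)
cv2.imwrite("pics/w4.png",cv2.resize(im[180:360,200:440],None,fx=3.3,fy=3.3,interpolation=2))
c=cams.camera("scene");cv2.imwrite("pics/s4.png",cv2.resize(c["pixels"][130:220,440:540,::-1],None,fx=6,fy=6,interpolation=0))
E
```

```text
2.8333 [0.52073485 0.42609391 0.10530948] 0.4212607771285229 0.0023804890986049427
2.8833 [0.5207455  0.42613031 0.10532203] 0.42191076191427374 0.0017786185116685576
2.9333 [0.52072501 0.42613237 0.10530985] 0.4242917817469346 0.0012231960269613142
dx 0.83 dy -0.13 dz -0.27 spin 0.001 (deg -0.1) tilt [-1.      0.0023  0.0029] q6 0.635
0.42416376765558356 [ 0.16866598 -0.19019124  0.25133626]
```

View pics/w4.png

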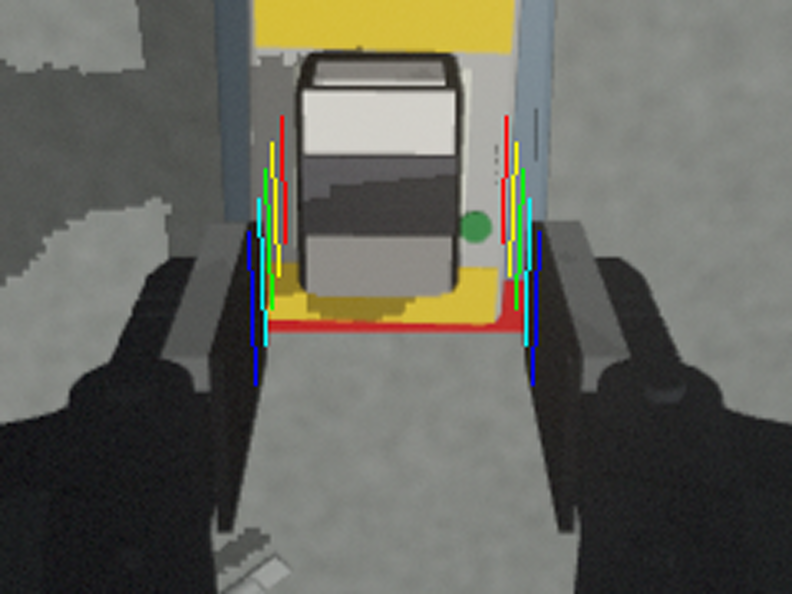

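View pics/s4.png

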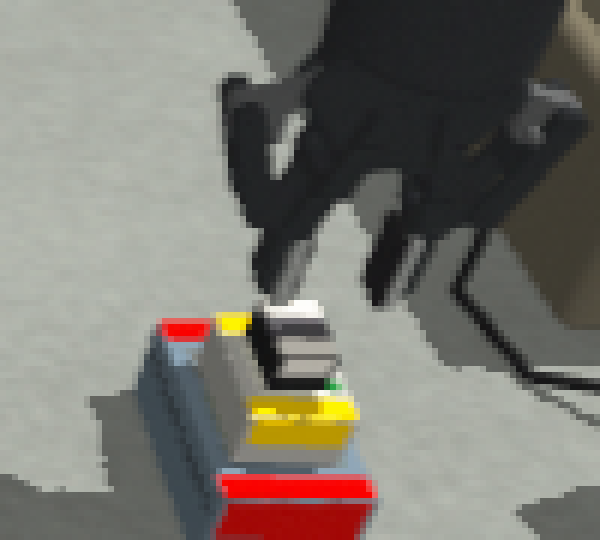

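```bash
python3 - <<'E'
from h import *
p,M=axes();c=cams.camera("scene");im=np.repeat(np.repeat(c["pixels"][130:220,440:540,::-1],6,0),6,1).copy()
for d,col in((-.02,(255,0,0)),(-.01,(255,255,0)),(0,(0,255,0)),(.01,(0,255,255)),(.022,(0,0,255))):
  for s in(-1,1):
    o=.018
    a,b=[(proj(c,p+M[:,0]*d+M[:,1]*s*o+M[:,2]*e)[0]-[440,130]+.5)*6 for e in(-.011,.011)]
    cv2.line(im,tuple(int(x) for x in a),tuple(int(x) for x in b),col,1)
cv2.imwrite("pics/s5.png",im)
E
```

```text
(no output)
```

View pics/s5.png

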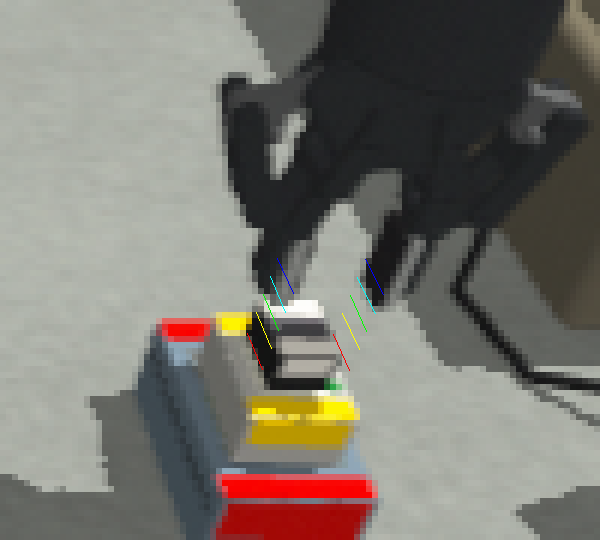

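The tips show in both views at about 12–20 mm behind where the stated 22 mm puts them. In the scene they sit at crop (280,300) and (380,300), clear of the white unit. I'll go down in small steps and watch the tips and the force.

Call:
{"method": "servo_tool", "body": {
  "rows": [
    {"dx": 1,"dy": -0.1,"dz": -0.2,"spin": 0,"claw": 3.8},
    {"dx": 1.8,"dy": -0.1,"dz": -0.2,"spin": 0,"claw": 3.8},
    {"dx": 1.8,"dy": -0.1,"dz": -0.2,"spin": 0,"claw": 3.8},
    {"dx": 1.8,"dy": -0.1,"dz": -0.2,"spin": 0,"claw": 3.8},
    {"dx": 1.8,"dy": -0.1,"dz": -0.2,"spin": 0,"claw": 3.8}
  ]
}}

```text
clock: 3.55
eef_pos: [0.5187, 0.4253, 0.0871]
tool_rot: [0.021, 0.706, -0.02, 0.708]
force: [1.0, 1.1, -0.1]
opening: 0.446
```

```bash
cat >> h.py <<'E'
def over(fn,half):
    p,M=axes();c=cams.camera("scene")
    u,v=proj(c,p)[0].astype(int);u0=max(0,min(540,u-50));v0=max(0,min(310,v-50))
    im=np.repeat(np.repeat(c["pixels"][v0:v0+90,u0:u0+100,::-1],5,0),5,1).copy()
    w=cams.camera("wrist")["pixels"][150:390,180:460,::-1]
    cv2.imwrite(fn,np.hstack([im[:450],cv2.resize(w,(300,257))[0:257].copy() if 0 else cv2.copyMakeBorder(w,0,210,0,0,0)]))
    s=get_state();print(s["clock"],s["eef_pos"].round(4),"open %.2fcm"%(s["opening"]*8.54),"F",s["force"].round(2))
E
python3 - <<'E'
from h import *
over("pics/o1.png",.019)
E
```

```text
3.65 [0.5189 0.4254 0.0876] open 3.82cm F [-0.68  0.56  0.12]
```

View pics/o1.png

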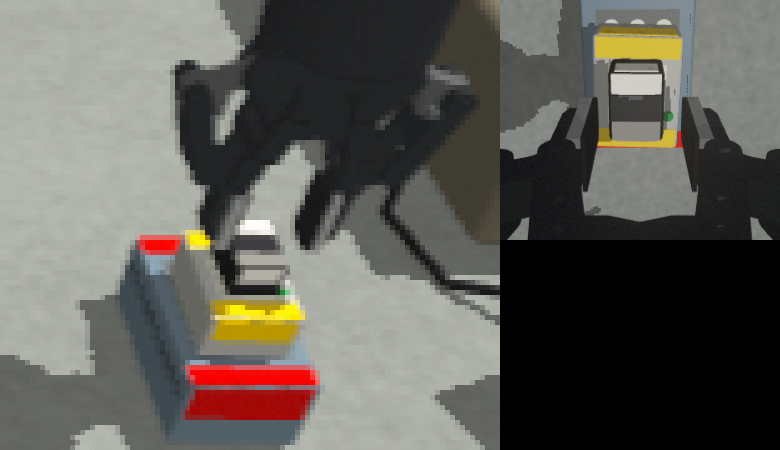

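Call:
{"method": "servo_tool", "body": {
  "rows": [
    {"dx": 0.7,"dy": 0,"dz": 0,"spin": 0,"claw": 3.8},
    {"dx": 1.4,"dy": 0,"dz": 0,"spin": 0,"claw": 3.8},
    {"dx": 1.4,"dy": 0,"dz": 0,"spin": 0,"claw": 3.8},
    {"dx": 1.4,"dy": 0,"dz": 0,"spin": 0,"claw": 3.8}
  ]
}}

```text
clock: 3.98
eef_pos: [0.5185, 0.4251, 0.0727]
tool_rot: [0.021, 0.706, -0.02, 0.708]
force: [0.2, 0.0, 0.2]
opening: 0.445
```

```bash
python3 - <<'E'
from h import *
over("pics/o2.png",.019)
E
```

```text
4.0833 [0.519  0.4255 0.0735] open 3.79cm F [-0.06  0.17  0.1 ]
```

View pics/o2.png

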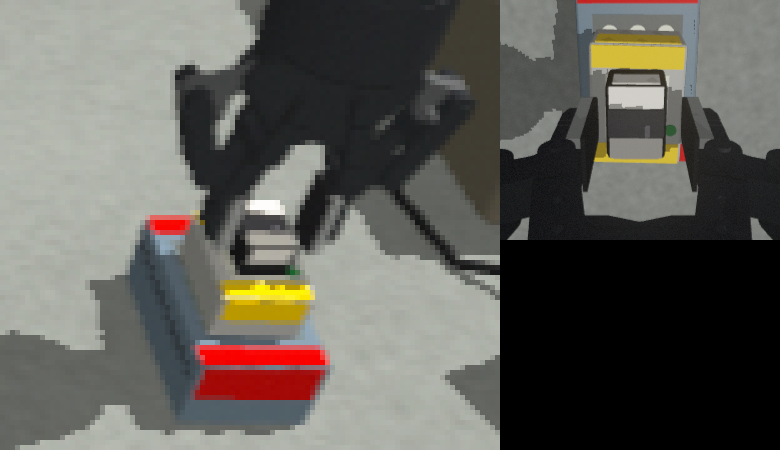

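Force is zero with the TCP at z=0.0735, although the stated tip length would put the tips inside the yellow unit. So the real tips sit higher than stated. I'll go down 5 mm more and close.

Call:
{"method": "servo_tool", "body": {
  "rows": [
    {"dx": 0.5,"dy": 0,"dz": 0,"spin": 0,"claw": 3.8},
    {"dx": 0.5,"dy": 0,"dz": 0,"spin": 0,"claw": 3.8},
    {"dx": 0.5,"dy": 0,"dz": 0,"spin": 0,"claw": 3.0},
    {"dx": 0.5,"dy": 0,"dz": 0,"spin": 0,"claw": 2.6},
    {"dx": 0.5,"dy": 0,"dz": 0,"spin": 0,"claw": 2.2},
    {"dx": 0.5,"dy": 0,"dz": 0,"spin": 0,"claw": 2.0},
    {"dx": 0.5,"dy": 0,"dz": 0,"spin": 0,"claw": 2.0}
  ],
  "squeeze": 20
}}

```text
clock: 4.67
eef_pos: [0.519, 0.4255, 0.0686]
tool_rot: [0.021, 0.706, -0.02, 0.708]
force: [-0.1, 0.6, 0.2]
opening: 0.297
```

```bash
python3 - <<'E'
from h import *
over("pics/o3.png",.019)
E
```

```text
4.7667 [0.519  0.4255 0.0686] open 2.54cm F [-0.17  0.04  0.64]
```

View pics/o3.png

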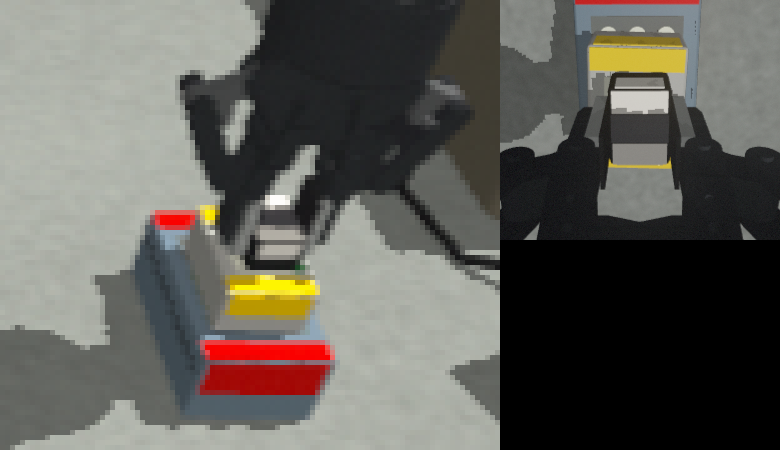

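Call:
{"method": "servo_tool", "body": {
  "rows": [
    {"dx": -1,"dy": 0,"dz": 0,"spin": 0,"claw": 2.0},
    {"dx": -4,"dy": 0,"dz": 0,"spin": 0,"claw": 2.0},
    {"dx": -7,"dy": 0,"dz": 0,"spin": 0,"claw": 2.0},
    {"dx": -8,"dy": 0,"dz": 0,"spin": 0,"claw": 2.0},
    {"dx": -8,"dy": 0,"dz": 0,"spin": 0,"claw": 2.0},
    {"dx": -8,"dy": 0,"dz": 0,"spin": 0,"claw": 2.0}
  ]
}}

```text
clock: 5.27
eef_pos: [0.519, 0.4254, 0.149]
tool_rot: [0.022, 0.705, -0.019, 0.708]
force: [-0.1, -0.9, -1.7]
opening: 0.301
```

```bash
cat >> h.py <<'E'
def held(col,zc_off,n=2):
    """unit tape centre relative to TCP in tool frame; zc_off= height of unit top above TCP"""
    c=cams.camera("wrist");p,M=axes()
    for b in blobs(c,col,p[2]+zc_off,(220,120,420,330),15):
        print(col,b[0],b[1].round(4),np.round(b[2],1),round(b[3],1),"tool mm",((M.T@(np.r_[b[1],p[2]]-p))*1000).round(1))
    return c
E
python3 - <<'E'
from h import *
over("pics/o4.png",.019)
held("white",.0234)
plan([.4306,.2261,.06],5.0)
E
```

```text
5.3667 [0.518  0.4248 0.1472] open 2.60cm F [-0.33 -1.34 -0.07]
white [319. 250.] [0.506  0.4254] [23.   8.9] 86.6 tool mm [ -0.  -0. -12.]
white [320. 237.] [0.4998 0.4258] [19.6  0. ] 86.7 tool mm [ -0.   -0.  -18.2]
white [320. 201.] [0.4855 0.4264] [24.  16.9] 85.1 tool mm [ -0.   -0.2 -32.5]
white [339. 156.] [0.4675 0.4349] [3.7 1.1] 86.7 tool mm [ -0.1   7.2 -50.9]
white [318. 155.] [0.4669 0.4273] [3.3 0.7] 86.7 tool mm [ -0.1  -0.4 -51.1]
white [298. 155.] [0.4663 0.4198] [3.  0.7] 79.5 tool mm [ -0.1  -8.  -51.3]
dx 8.67 dy -20.35 dz -7.57 spin -0.146 (deg 8.3) tilt [-1.      0.0011  0.0011] q6 0.636
```

View pics/o4.png

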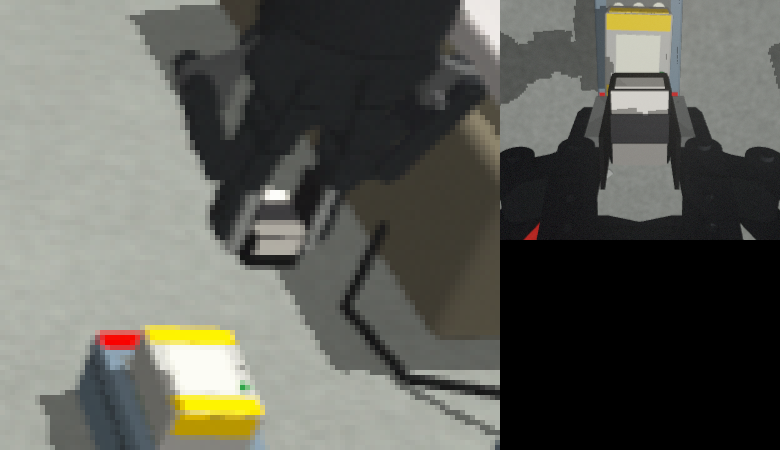

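Call:
{"method": "servo_tool", "body": {
  "rows": [
    {"dx": 0,"dy": -4,"dz": -1.5,"spin": -0.05,"claw": 2.0},
    {"dx": 0,"dy": -8,"dz": -3,"spin": -0.1,"claw": 2.0},
    {"dx": 1,"dy": -11.5,"dz": -4.3,"spin": -0.146,"claw": 2.0},
    {"dx": 3,"dy": -15,"dz": -5.6,"spin": -0.146,"claw": 2.0},
    {"dx": 5,"dy": -18.5,"dz": -6.9,"spin": -0.146,"claw": 2.0},
    {"dx": 7,"dy": -20.3,"dz": -7.6,"spin": -0.146,"claw": 2.0},
    {"dx": 8.7,"dy": -20.3,"dz": -7.6,"spin": -0.146,"claw": 2.0},
    {"dx": 8.7,"dy": -20.3,"dz": -7.6,"spin": -0.146,"claw": 2.0},
    {"dx": 8.7,"dy": -20.3,"dz": -7.6,"spin": -0.146,"claw": 2.0},
    {"dx": 8.7,"dy": -20.3,"dz": -7.6,"spin": -0.146,"claw": 2.0}
  ]
}}

```text
clock: 6.25
eef_pos: [0.4309, 0.2272, 0.0601]
tool_rot: [-0.031, 0.706, 0.032, 0.707]
force: [0.6, 0.4, -0.6]
opening: 0.299
```

```bash
python3 - <<'E'
from h import *
over("pics/o5.png",.019)
c=held("white",.0234)
for b in blobs(c,"white",.004,minpx=80):print(b[:4])
plan([.4306,.2261,.002],5.0)
cv2.imwrite("pics/w5.png",c["pixels"][:,:,::-1])
E
```

```text
6.35 [0.4313 0.2274 0.0605] open 2.53cm F [ 0.24 -0.01 -0.48]
white [278. 245.] [0.4179 0.2093] [2.9 0.4] -76.1 tool mm [ -0.1 -16.9 -14.9]
white [322. 249.] [0.4191 0.2258] [22.7  8. ] -84.9 tool mm [ -0.   -0.5 -12.2]
white [338. 237.] [0.4123 0.2329] [4.4 0. ] -84.9 tool mm [ -0.    7.2 -18.4]
white [326. 189.] [0.4009 0.2225] [33.1 31.5] -85.2 tool mm [ -0.1  -2.2 -30.7]
(array([322., 249.]), array([0.45763339, 0.22936584]), (37.03464126586914, 13.039368629455566), -84.94052171707153)
(array([326., 189.]), array([0.42779269, 0.22390617]), (54.07960891723633, 51.423065185546875), -85.21576499938965)
dx 5.85 dy -0.13 dz -0.10 spin 0.001 (deg -0.1) tilt [-1.      0.0013  0.0029] q6 0.246
```

View pics/w5.png

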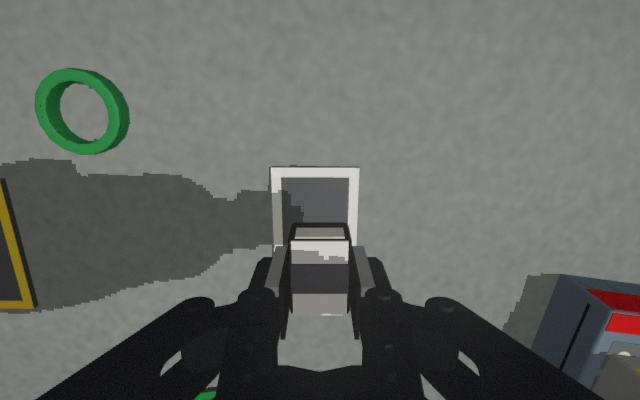

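```bash
python3 - <<'E'
from h import *
c=cams.camera("wrist");p,M=axes()
a=cast(c,[[271,166.5],[359.5,166.5]],.004);m=a.mean(0)
print(a,np.linalg.norm(a[0]-a[1]),m+.032*np.array([np.cos(.087),np.sin(.087),0]))
E
```

```text
[[0.4036533  0.19499824 0.004     ]
 [0.39886096 0.24879311 0.004     ]] 0.05400791047003788 [0.4331361  0.22467616 0.004     ]
```

Call:
{"method": "servo_tool", "body": {
  "rows": [
    {"dx": 2,"dy": -0.28,"dz": 0.15,"spin": 0,"claw": 2.0},
    {"dx": 4,"dy": -0.28,"dz": 0.15,"spin": 0,"claw": 2.0},
    {"dx": 5,"dy": -0.28,"dz": 0.15,"spin": 0,"claw": 2.0},
    {"dx": 5.5,"dy": -0.28,"dz": 0.15,"spin": 0,"claw": 2.0},
    {"dx": 5.7,"dy": -0.28,"dz": 0.15,"spin": 0,"claw": 2.0},
    {"dx": 5.7,"dy": -0.28,"dz": 0.15,"spin": 0,"claw": 2.0},
    {"dx": 5.7,"dy": -0.28,"dz": 0.15,"spin": 0,"claw": 2.0}
  ]
}}

```text
clock: 7.03
eef_pos: [0.4335, 0.2249, 0.004]
tool_rot: [-0.031, 0.705, 0.032, 0.708]
force: [0.9, -0.5, -0.2]
opening: 0.296
```

```bash
python3 - <<'E'
from h import *
over("pics/o6.png",.019)
plan([.433,.2247,.001],5.0)
E
```

```text
7.1333 [0.4335 0.225  0.0041] open 2.56cm F [-0.31 -0.26 -0.55]
dx 0.31 dy -0.02 dz -0.06 spin 0.001 (deg -0.1) tilt [-1.      0.0015  0.0038] q6 0.24
```

View pics/o6.png

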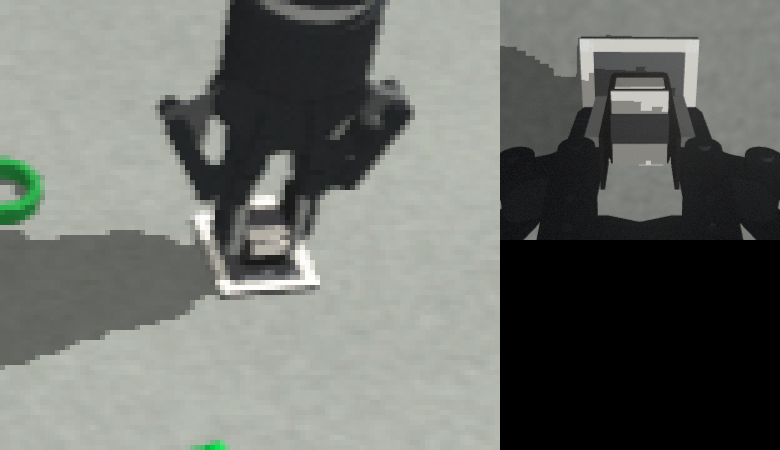

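Call:
{"method": "servo_tool", "body": {
  "rows": [
    {"dx": 0.15,"dy": 0,"dz": -0.05,"spin": 0,"claw": 2.0},
    {"dx": 0.25,"dy": 0,"dz": -0.05,"spin": 0,"claw": 2.0},
    {"dx": 0.3,"dy": 0,"dz": -0.05,"spin": 0,"claw": 2.0},
    {"dx": 0.3,"dy": 0,"dz": -0.05,"spin": 0,"claw": 2.0}
  ]
}}

```text
clock: 7.47
eef_pos: [0.4331, 0.2249, 0.0011]
tool_rot: [-0.031, 0.705, 0.032, 0.708]
force: [-0.6, -0.8, -1.4]
opening: 0.301
```

Call:
{"method": "servo_tool", "body": {
  "rows": [
    {"dx": 0.05,"dy": 0,"dz": 0,"spin": 0,"claw": 2.0},
    {"dx": 0.1,"dy": 0,"dz": 0,"spin": 0,"claw": 2.0},
    {"dx": 0.1,"dy": 0,"dz": 0,"spin": 0,"claw": 2.0}
  ]
}}

```text
clock: 7.72
eef_pos: [0.4331, 0.2249, 0.0005]
tool_rot: [-0.031, 0.705, 0.032, 0.708]
force: [-1.9, -0.9, 7.7]
opening: 0.298
```

Contact shows at 7.7 N, at the expected height, so I'll release and retreat.

Call:
{"method": "servo_tool", "body": {
  "rows": [
    {"dx": 0,"dy": 0,"dz": 0,"spin": 0,"claw": 2.8},
    {"dx": 0,"dy": 0,"dz": 0,"spin": 0,"claw": 3.4},
    {"dx": 0,"dy": 0,"dz": 0,"spin": 0,"claw": 3.8},
    {"dx": 0,"dy": 0,"dz": 0,"spin": 0,"claw": 3.8},
    {"dx": -3,"dy": 0,"dz": 0,"spin": 0,"claw": 3.8},
    {"dx": -7,"dy": 0,"dz": 0,"spin": 0,"claw": 5},
    {"dx": -11,"dy": 0,"dz": 0,"spin": 0,"claw": 7},
    {"dx": -15,"dy": 0,"dz": 0,"spin": 0,"claw": 7},
    {"dx": -15,"dy": 0,"dz": 0,"spin": 0,"claw": 7},
    {"dx": -15,"dy": 0,"dz": 0,"spin": 0,"claw": 7}
  ]
}}

```text
clock: 8.55
eef_pos: [0.4342, 0.2252, 0.1527]
tool_rot: [-0.03, 0.703, 0.032, 0.709]
force: [-0.4, -0.3, -0.6]
opening: 0.82
```

```bash
cat >> h.py <<'E'
def check(c,col,zt,roi,dark=False):
    """tapes on unit top at zt and mat outline at .004 in same view"""
    for z in (.004,zt):
        print("z",z)
        for b in blobs(c,col,z,roi,12):print("  ",b[0],b[1].round(4),np.round(b[2],1),round(b[3],1))
E
python3 - <<'E'
from h import *
p,M=axes();print(p,get_state()["clock"])
w=cams.camera("wrist");im=w["pixels"][:,:,::-1]
u,v=proj(w,[.433,.2247,.02])[0].astype(int);roi=(u-70,v-70,u+70,v+70);check(w,"white",.024,roi)
cv2.imwrite("pics/w6.png",im)
plan([.5195,.4240,.2],-5)
E
```

```text
[0.43416489 0.22519624 0.15274044] 8.55
z 0.004
   [318. 176.] [0.4341 0.2245] [63.3 54. ] 5.0
z 0.024
   [318. 176.] [0.4291 0.224 ] [59.  50.4] 5.0
dx -4.80 dy 19.09 dz 10.41 spin 0.176 (deg -10.1) tilt [-1.      0.0019  0.0056] q6 0.24
```

View pics/w6.png

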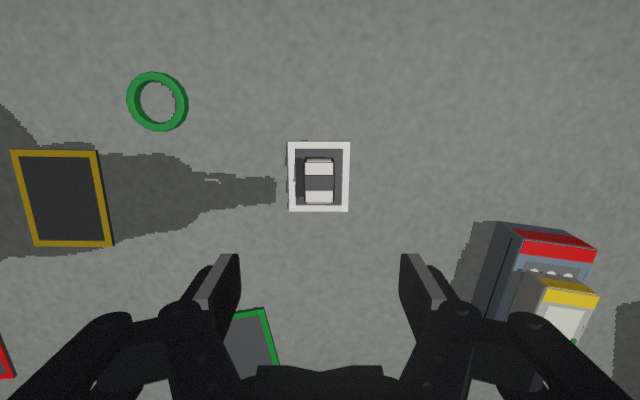

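White is centred in its outline, with the mat around (318,176) and the unit around (319,181). Next is yellow.

Call:
{"method": "servo_tool", "body": {
  "rows": [
    {"dx": -1,"dy": 3.5,"dz": 2,"spin": 0.05,"claw": 6.5},
    {"dx": -1,"dy": 7,"dz": 4,"spin": 0.1,"claw": 6.5},
    {"dx": -1,"dy": 10.5,"dz": 6,"spin": 0.15,"claw": 6.5},
    {"dx": -1,"dy": 14,"dz": 8,"spin": 0.182,"claw": 6.5},
    {"dx": -1,"dy": 17,"dz": 9.5,"spin": 0.182,"claw": 6.5},
    {"dx": -1,"dy": 19.05,"dz": 10.45,"spin": 0.182,"claw": 6.5},
    {"dx": -1,"dy": 19.05,"dz": 10.45,"spin": 0.182,"claw": 6.5},
    {"dx": -1,"dy": 19.05,"dz": 10.45,"spin": 0.182,"claw": 6.5},
    {"dx": -1,"dy": 19.05,"dz": 10.45,"spin": 0.182,"claw": 6.5}
  ]
}}

```text
clock: 9.35
eef_pos: [0.5191, 0.4228, 0.1602]
tool_rot: [0.033, 0.705, -0.033, 0.707]
force: [-0.6, -0.6, -0.2]
opening: 0.762
```

```bash
python3 - <<'E'
from h import *
p,M=axes();print(p,get_state()["clock"])
w=cams.camera("wrist");im=w["pixels"][:,:,::-1]
for col,z in(("yellow",.072),("red",.044)):
  print(col,unit(w,col,z,(240,90,400,260)))
  for b in blobs(w,col,z,(240,90,400,260)):print("  ",b[0],b[1],b[2],b[3])
cv2.imwrite("pics/w7.png",im)
plan([.520,.4235,.042],-5.4)
E
```

```text
[0.51909478 0.42277131 0.16015622] 9.35
yellow (array([0.51957642, 0.42359177]), (66.02709197998047, 43.007179260253906), -5.1924591064453125, 3)
   [321. 234.] [0.54717462 0.42119028] (42.81839370727539, 10.530597686767578) 84.65829467773438
   [320. 167.] [0.49594431 0.42574002] (42.98885726928711, 10.036249160766602) 84.67363739013672
   [320. 156.] [0.4878038  0.42655853] (38.436954498291016, 2.810478925704956) 85.74822998046875
red (array([0.51629785, 0.42428217]), (110.94767761230469, 62.90352249145508), -3.2562408447265625, 3)
   [323. 244.] [0.56565771 0.4215101 ] (62.71030044555664, 12.211772918701172) 86.56307220458984
   [319. 125.] [0.46949719 0.42694568] (62.90410232543945, 11.981932640075684) 86.7551498413086
   [318. 115.] [0.46162329 0.42720642] (57.26527786254883, 1.4638570547103882) 86.83212280273438
dx 11.88 dy 0.09 dz 0.02 spin 0.000 (deg -0.0) tilt [-1.      0.0011  0.0033] q6 0.668
```

View pics/w7.png

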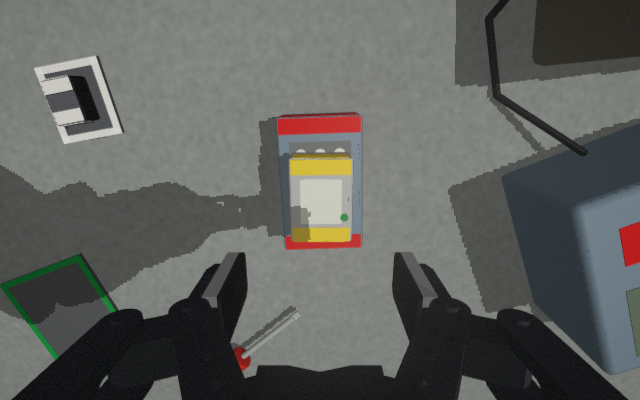

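Call:
{"method": "servo_tool", "body": {
  "rows": [
    {"dx": 3,"dy": 0.08,"dz": 0.15,"spin": 0,"claw": 6.5},
    {"dx": 6,"dy": 0.08,"dz": 0.15,"spin": 0,"claw": 6.5},
    {"dx": 9,"dy": 0.08,"dz": 0.15,"spin": 0,"claw": 6.5},
    {"dx": 10.5,"dy": 0.08,"dz": 0.15,"spin": 0,"claw": 6.5},
    {"dx": 11.5,"dy": 0.08,"dz": 0.15,"spin": 0,"claw": 6.5},
    {"dx": 11.5,"dy": 0.08,"dz": 0.15,"spin": 0,"claw": 6.0},
    {"dx": 11.5,"dy": 0.08,"dz": 0.15,"spin": 0,"claw": 6.0},
    {"dx": 11.5,"dy": 0.08,"dz": 0.15,"spin": 0,"claw": 6.0}
  ]
}}

```text
clock: 10.07
eef_pos: [0.5222, 0.4236, 0.0474]
tool_rot: [0.034, 0.704, -0.032, 0.708]
force: [0.1, 0.4, -0.8]
opening: 0.705
```

```bash
python3 - <<'E'
from h import *
over("pics/o7.png",.019)
plan([.521,.4235,.042],-5.3)
E
```

```text
10.1667 [0.5222 0.4238 0.0475] open 6.01cm F [-0.44  0.19 -0.28]
dx 0.55 dy -0.04 dz -0.12 spin -0.001 (deg 0.1) tilt [-1.      0.0028  0.0054] q6 0.668
```

View pics/o7.png

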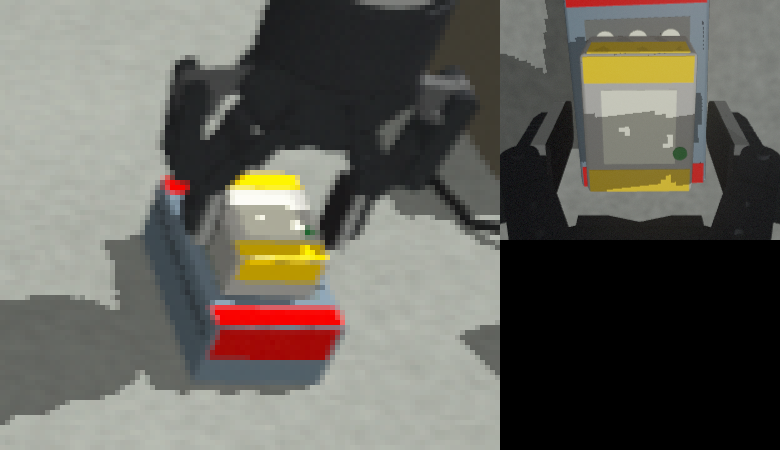

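Call:
{"method": "servo_tool", "body": {
  "rows": [
    {"dx": 0.6,"dy": -0.04,"dz": -0.1,"spin": 0,"claw": 6.0},
    {"dx": 0.6,"dy": -0.04,"dz": -0.1,"spin": 0,"claw": 5.5},
    {"dx": 0.6,"dy": -0.04,"dz": -0.1,"spin": 0,"claw": 5.0},
    {"dx": 0.6,"dy": -0.04,"dz": -0.1,"spin": 0,"claw": 4.6},
    {"dx": 0.6,"dy": -0.04,"dz": -0.1,"spin": 0,"claw": 4.2},
    {"dx": 0.6,"dy": -0.04,"dz": -0.1,"spin": 0,"claw": 4.0},
    {"dx": 0.6,"dy": -0.04,"dz": -0.1,"spin": 0,"claw": 4.0},
    {"dx": 0.6,"dy": -0.04,"dz": -0.1,"spin": 0,"claw": 4.0}
  ],
  "squeeze": 22
}}

```text
clock: 10.83
eef_pos: [0.5213, 0.4236, 0.0417]
tool_rot: [0.034, 0.704, -0.032, 0.708]
force: [-0.6, -0.3, 2.1]
opening: 0.532
```

```bash
python3 - <<'E'
from h import *
over("pics/o8.png",.019)
E
```

```text
10.9333 [0.5212 0.4236 0.0417] open 4.55cm F [-1.49  0.35  3.57]
```

View pics/o8.png

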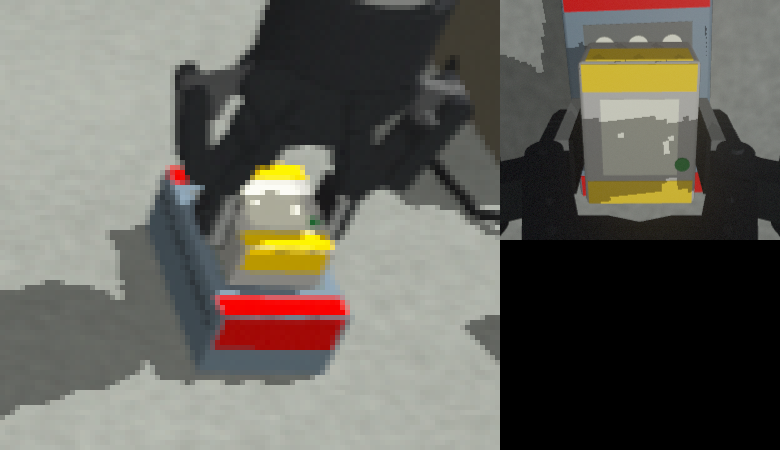

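Call:
{"method": "servo_tool", "body": {
  "rows": [
    {"dx": -1,"dy": 0,"dz": 0,"spin": 0,"claw": 4.0},
    {"dx": -3,"dy": 0,"dz": 0,"spin": 0,"claw": 4.0},
    {"dx": -6,"dy": 0,"dz": 0,"spin": 0,"claw": 4.0},
    {"dx": -7,"dy": 0,"dz": 0,"spin": 0,"claw": 4.0},
    {"dx": -7,"dy": 0,"dz": 0,"spin": 0,"claw": 4.0}
  ]
}}

```text
clock: 11.35
eef_pos: [0.5227, 0.4246, 0.1151]
tool_rot: [0.035, 0.703, -0.031, 0.71]
force: [-0.7, 0.4, -1.7]
opening: 0.535
```

```bash
python3 - <<'E'
from h import *
over("pics/o9.png",.019)
c=held("yellow",.0303)
plan([.4743,-.0046,.07],4.2)
E
```

```text
11.45 [0.5208 0.4233 0.1113] open 4.55cm F [-0.21 -0.37 -2.53]
yellow [319. 227.] [0.4959 0.4254] [43.5 10.9] 84.6 tool mm [ -0.1   0.1 -24.4]
yellow [319. 205.] [0.4868 0.4262] [39.9  4.8] 85.2 tool mm [ -0.1   0.1 -33.6]
dx 3.95 dy -43.01 dz -0.58 spin -0.167 (deg 9.6) tilt [-1.      0.0019  0.0042] q6 0.668
```

View pics/o9.png

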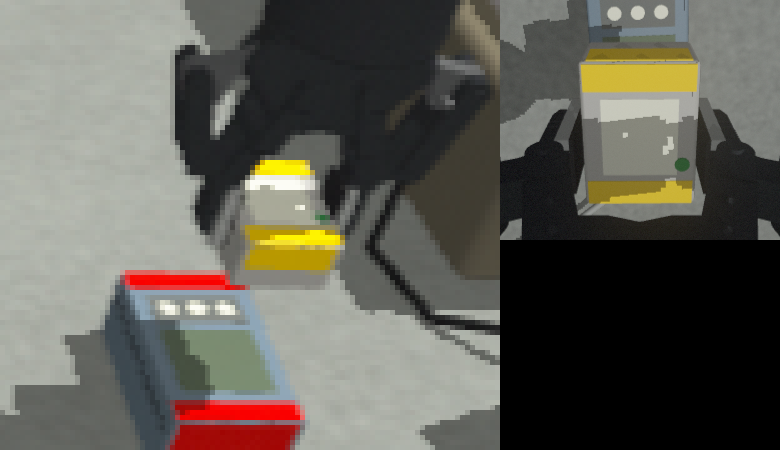

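Call:
{"method": "servo_tool", "body": {
  "rows": [
    {"dx": 0,"dy": -3,"dz": 0,"spin": -0.05,"claw": 4.0},
    {"dx": 0,"dy": -7,"dz": -0.1,"spin": -0.1,"claw": 4.0},
    {"dx": 0,"dy": -11,"dz": -0.2,"spin": -0.167,"claw": 4.0},
    {"dx": 0,"dy": -15,"dz": -0.2,"spin": -0.167,"claw": 4.0},
    {"dx": 0,"dy": -19,"dz": -0.3,"spin": -0.167,"claw": 4.0},
    {"dx": 0,"dy": -23,"dz": -0.3,"spin": -0.167,"claw": 4.0},
    {"dx": 0,"dy": -27,"dz": -0.4,"spin": -0.167,"claw": 4.0},
    {"dx": 0,"dy": -31,"dz": -0.4,"spin": -0.167,"claw": 4.0},
    {"dx": 0,"dy": -35,"dz": -0.5,"spin": -0.167,"claw": 4.0},
    {"dx": 0.5,"dy": -38.5,"dz": -0.55,"spin": -0.167,"claw": 4.0},
    {"dx": 1.5,"dy": -41.5,"dz": -0.6,"spin": -0.167,"claw": 4.0},
    {"dx": 2.5,"dy": -43,"dz": -0.6,"spin": -0.167,"claw": 4.0}
  ]
}}

```text
clock: 12.5
eef_pos: [0.4726, -0.0075, 0.0832]
tool_rot: [-0.025, 0.706, 0.025, 0.708]
force: [0.3, 0.0, -2.9]
opening: 0.535
```

Call:
{"method": "servo_tool", "body": {
  "rows": [
    {"dx": 0.5,"dy": 0,"dz": 0,"spin": 0,"claw": 4.0},
    {"dx": 0.5,"dy": 0,"dz": 0,"spin": 0,"claw": 4.0},
    {"dx": 0.5,"dy": 0,"dz": 0,"spin": 0,"claw": 4.0}
  ]
}}

```text
clock: 12.75
eef_pos: [0.4717, -0.0068, 0.0774]
tool_rot: [-0.024, 0.706, 0.025, 0.707]
force: [0.5, 0.3, -1.4]
opening: 0.53
```

```bash
python3 - <<'E'
from h import *
plan([.4743,-.0046,.0017],4.2);print(get_state()["eef_pos"])
c=held("yellow",.0303)
for b in blobs(c,"yellow",.004,minpx=40):print(b[:4])
cv2.imwrite("pics/w8.png",c["pixels"][:,:,::-1])
E
```

```text
dx 7.57 dy 0.19 dz 0.27 spin -0.003 (deg 0.2) tilt [-1.0e+00  1.5e-03  7.0e-04] q6 -0.241
[ 0.47173099 -0.00678282  0.07742255]
yellow [319. 227.] [ 0.4465 -0.0091] [43.1 10.8] -86.0 tool mm [ -0.   -0.8 -25.9]
yellow [319. 205.] [ 0.4375 -0.0098] [39.5  4.7] -85.4 tool mm [ -0.1  -0.8 -35. ]
yellow [324. 161.] [ 0.4262 -0.0096] [39.6 22.1] -85.9 tool mm [ -0.1   0.2 -46.2]
(array([319., 342.]), array([0.58379565, 0.00133289]), (80.79203796386719, 20.60106086730957), -86.02709460258484)
(array([319., 227.]), array([ 0.48819156, -0.00604399]), (80.88287353515625, 20.240833282470703), -85.96821355819702)
(array([319., 205.]), array([ 0.4711676 , -0.00729063]), (74.14849090576172, 8.841824531555176), -85.3610520362854)
(array([324., 161.]), array([ 0.45004416, -0.00683461]), (74.39393615722656, 41.52204513549805), -85.93819570541382)
```

View pics/w8.png

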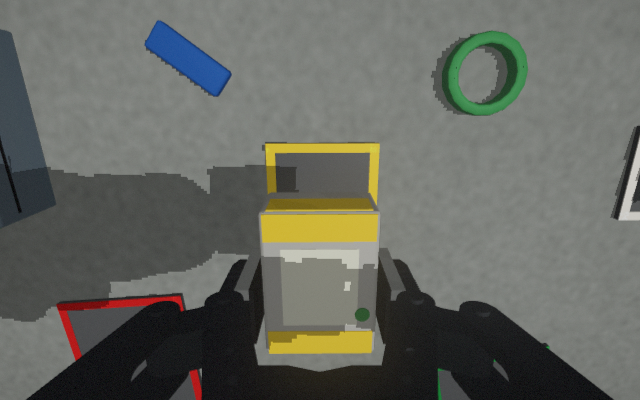

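```bash
cat >> h.py <<'E'
def edge(c,a,b,half,yaw):
    e=cast(c,[a,b],.004);y=np.radians(yaw);m=e.mean(0)+half*np.array([np.cos(y),np.sin(y),0])
    d=e[0]-e[1];print("width mm",np.linalg.norm(d)*1000,"edge yaw",np.degrees(np.arctan2(d[0],-d[1])),"mat",m.round(4));return m
E
python3 - <<'E'
from h import *
c=cams.camera("wrist");p,M=axes()
edge(c,[264.5,142.5],[379.5,142.5],.046,4.2)
a=cast(c,[[260.5,212],[379,212],[270,353.5],[373,353.5]],p[2]+.0303)
print(a,rect(a));print("centre in tool",(M.T@(a.mean(0)-p)*1000).round(1),np.linalg.norm(a[0]-a[1]),np.linalg.norm(a[2]-a[3]),np.linalg.norm(a[0]-a[2]))
E
```

```text
width mm 74.5859946090249 edge yaw 4.117090687446556 mat [ 0.4756 -0.0047  0.004 ]
[[ 0.44249789 -0.03073823  0.10854938]
 [ 0.43939588  0.0126261   0.10854938]
 [ 0.50536253 -0.02539118  0.10854938]
 [ 0.50231469  0.01788842  0.10854938]] (array([ 0.47240631, -0.00642491]), (63.661502838134766, 43.47199249267578), 4.780900955200195)
centre in tool [-30.3   0.1  -0.2] 0.04347513820189623 0.04338679149927445 0.06309163731707626
```

Call:
{"method": "servo_tool", "body": {
  "rows": [
    {"dx": 2,"dy": 0.18,"dz": 0.33,"spin": 0,"claw": 4.0},
    {"dx": 4.5,"dy": 0.18,"dz": 0.33,"spin": 0,"claw": 4.0},
    {"dx": 6,"dy": 0.18,"dz": 0.33,"spin": 0,"claw": 4.0},
    {"dx": 6.8,"dy": 0.18,"dz": 0.33,"spin": 0,"claw": 4.0},
    {"dx": 7.1,"dy": 0.18,"dz": 0.33,"spin": 0,"claw": 4.0},
    {"dx": 7.1,"dy": 0.18,"dz": 0.33,"spin": 0,"claw": 4.0},
    {"dx": 7.1,"dy": 0.18,"dz": 0.33,"spin": 0,"claw": 4.0}
  ]
}}

```text
clock: 13.43
eef_pos: [0.4767, -0.0041, 0.008]
tool_rot: [-0.025, 0.705, 0.026, 0.708]
force: [0.1, 0.5, -1.0]
opening: 0.53
```

```bash
python3 - <<'E'
from h import *
over("pics/o10.png",0)
plan([.475,-.0047,.0017],4.2)
E
```

```text
13.5333 [ 0.4769 -0.0043  0.0082] open 4.54cm F [ 0.46  0.51 -2.5 ]
dx 0.65 dy -0.03 dz -0.19 spin -0.001 (deg 0.1) tilt [-1.0e+00  5.0e-04  4.2e-03] q6 -0.236
```

View pics/o10.png

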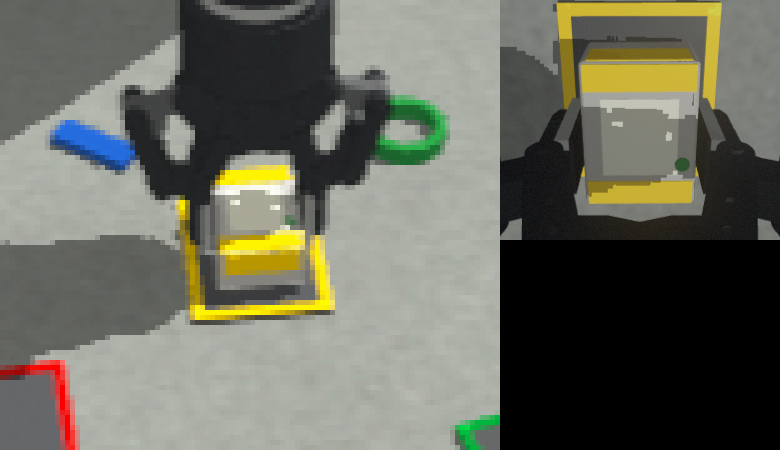

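Call:
{"method": "servo_tool", "body": {
  "rows": [
    {"dx": 0.3,"dy": -0.03,"dz": -0.17,"spin": 0,"claw": 4.0},
    {"dx": 0.5,"dy": -0.03,"dz": -0.17,"spin": 0,"claw": 4.0},
    {"dx": 0.6,"dy": -0.03,"dz": -0.17,"spin": 0,"claw": 4.0},
    {"dx": 0.65,"dy": -0.03,"dz": -0.17,"spin": 0,"claw": 4.0},
    {"dx": 0.65,"dy": -0.03,"dz": -0.17,"spin": 0,"claw": 4.0}
  ]
}}

```text
clock: 13.95
eef_pos: [0.4752, -0.0048, 0.0017]
tool_rot: [-0.025, 0.705, 0.026, 0.708]
force: [0.1, 0.2, -0.7]
opening: 0.533
```

Call:
{"method": "servo_tool", "body": {
  "rows": [
    {"dx": 0.05,"dy": 0,"dz": 0,"spin": 0,"claw": 4.0},
    {"dx": 0.1,"dy": 0,"dz": 0,"spin": 0,"claw": 4.0},
    {"dx": 0.1,"dy": 0,"dz": 0,"spin": 0,"claw": 4.0}
  ]
}}

```text
clock: 14.2
eef_pos: [0.4752, -0.0048, 0.0016]
tool_rot: [-0.025, 0.705, 0.026, 0.708]
force: [-5.0, 0.2, 15.8]
opening: 0.531
```

Call:
{"method": "servo_tool", "body": {
  "rows": [
    {"dx": -0.05,"dy": 0,"dz": 0,"spin": 0,"claw": 4.8},
    {"dx": -0.05,"dy": 0,"dz": 0,"spin": 0,"claw": 5.4},
    {"dx": -0.05,"dy": 0,"dz": 0,"spin": 0,"claw": 6},
    {"dx": -0.05,"dy": 0,"dz": 0,"spin": 0,"claw": 6},
    {"dx": -3,"dy": 0,"dz": 0,"spin": 0,"claw": 6},
    {"dx": -7,"dy": 0,"dz": 0,"spin": 0,"claw": 6.5},
    {"dx": -11,"dy": 0,"dz": 0,"spin": 0,"claw": 6.5},
    {"dx": -15,"dy": 0,"dz": 0,"spin": 0,"claw": 6.5},
    {"dx": -16,"dy": 0,"dz": 0,"spin": 0,"claw": 6.5},
    {"dx": -16,"dy": 0,"dz": 0,"spin": 0,"claw": 6.5}
  ]
}}

```text
clock: 15.03
eef_pos: [0.4769, -0.0053, 0.1649]
tool_rot: [-0.026, 0.703, 0.025, 0.71]
force: [0.1, 0.3, 0.6]
opening: 0.763
```

```bash
python3 - <<'E'
from h import *
p,M=axes();print(p,get_state()["clock"])
w=cams.camera("wrist");im=w["pixels"][:,:,::-1]
u,v=proj(w,[.475,-.0047,.02])[0].astype(int);roi=(u-80,v-80,u+80,v+80);check(w,"yellow",.032,roi)
cv2.imwrite("pics/w9.png",im)
plan([.4287,-.2228,.17],7.3)
E
```

```text
[ 0.47687996 -0.00526537  0.16486963] 15.0333
z 0.004
   [320. 169.] [ 0.4753 -0.0049] [91.7 74.4] 4.2
z 0.032
   [320. 169.] [ 0.4687 -0.0054] [83.4 67.7] 4.2
dx -0.77 dy -21.38 dz -6.24 spin -0.055 (deg 3.2) tilt [-1.0e+00 -2.0e-04  7.5e-03] q6 -0.238
```

View pics/w9.png

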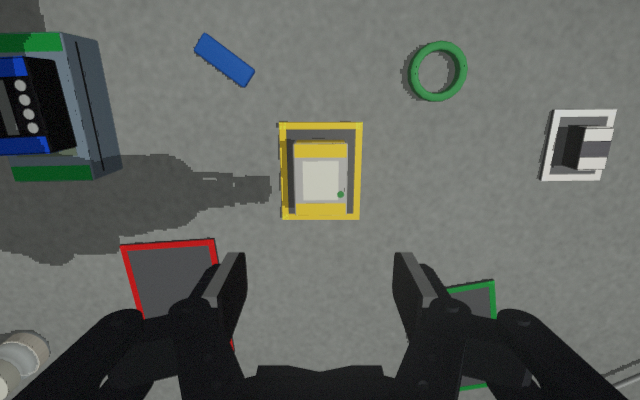

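Call:
{"method": "servo_tool", "body": {
  "rows": [
    {"dx": -0.5,"dy": -4,"dz": -1.2,"spin": -0.055,"claw": 6.5},
    {"dx": -0.5,"dy": -8,"dz": -2.4,"spin": -0.055,"claw": 6.5},
    {"dx": -0.5,"dy": -12,"dz": -3.6,"spin": -0.055,"claw": 6.5},
    {"dx": -0.5,"dy": -16,"dz": -4.8,"spin": -0.055,"claw": 6.5},
    {"dx": -0.5,"dy": -19.5,"dz": -5.8,"spin": -0.055,"claw": 6.5},
    {"dx": -0.5,"dy": -21.4,"dz": -6.3,"spin": -0.055,"claw": 6.5},
    {"dx": -0.5,"dy": -21.4,"dz": -6.3,"spin": -0.055,"claw": 6.5},
    {"dx": -0.5,"dy": -21.4,"dz": -6.3,"spin": -0.055,"claw": 6.5},
    {"dx": -0.5,"dy": -21.4,"dz": -6.3,"spin": -0.055,"claw": 6.5}
  ]
}}

```text
clock: 15.83
eef_pos: [0.4274, -0.2221, 0.1659]
tool_rot: [-0.044, 0.704, 0.045, 0.708]
force: [1.0, 0.7, 0.8]
opening: 0.763
```

```bash
python3 - <<'E'
from h import *
p,M=axes();print(p,get_state()["clock"])
w=cams.camera("wrist");im=w["pixels"][:,:,::-1]
for col,z in(("blue",.072),("green",.044)):
  for b in blobs(w,col,z,(230,80,410,270)):print("  ",col,b[0],b[1],b[2],b[3])
cv2.imwrite("pics/w10.png",im)
plan([.4287,-.2228,.042],7.3)
E
```

```text
[ 0.42735397 -0.22214616  0.16590136] 15.8333
   blue [317. 231.] [ 0.45534015 -0.22060016] (43.056522369384766, 11.560089111328125) -82.74360466003418
   blue [317. 163.] [ 0.40263531 -0.22702367] (43.962646484375, 15.304359436035156) -82.72109460830688
   green [312. 246.] [ 0.48159091 -0.22146042] (62.924198150634766, 11.690967559814453) -84.55982828140259
   green [316. 134.] [ 0.3859512  -0.23035507] (62.381378173828125, 11.845821380615234) -84.51806640625
   green [316. 123.] [ 0.37789151 -0.23162822] (58.13664627075195, 2.0132107734680176) -84.63451290130615
dx 12.42 dy -0.12 dz 0.02 spin 0.000 (deg -0.0) tilt [-1.      0.0011  0.006 ] q6 -0.762
```

View pics/w10.png

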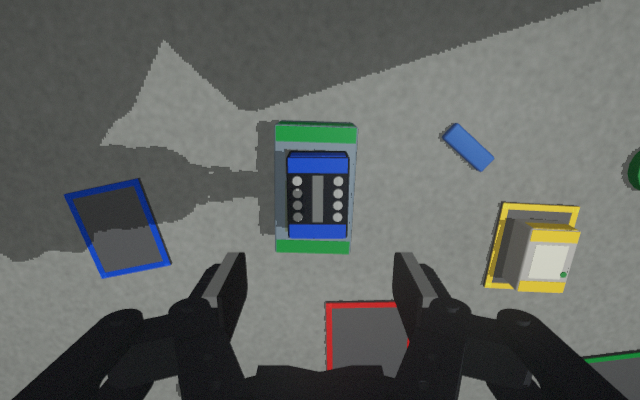

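Call:
{"method": "servo_tool", "body": {
  "rows": [
    {"dx": 3,"dy": -0.18,"dz": 0.15,"spin": 0,"claw": 6.5},
    {"dx": 6,"dy": -0.18,"dz": 0.15,"spin": 0,"claw": 6.5},
    {"dx": 9,"dy": -0.18,"dz": 0.15,"spin": 0,"claw": 6.5},
    {"dx": 11,"dy": -0.18,"dz": 0.15,"spin": 0,"claw": 6.5},
    {"dx": 12,"dy": -0.18,"dz": 0.15,"spin": 0,"claw": 6.5},
    {"dx": 12,"dy": -0.18,"dz": 0.15,"spin": 0,"claw": 6.0},
    {"dx": 12,"dy": -0.18,"dz": 0.15,"spin": 0,"claw": 6.0},
    {"dx": 12,"dy": -0.18,"dz": 0.15,"spin": 0,"claw": 6.0}
  ]
}}

```text
clock: 16.55
eef_pos: [0.4307, -0.2229, 0.0469]
tool_rot: [-0.045, 0.703, 0.046, 0.708]
force: [-0.5, 0.4, 0.2]
opening: 0.697
```

```bash
python3 - <<'E'
from h import *
over("pics/o11.png",.019)
plan([.4293,-.2237,.042],7.3)
E
```

```text
16.65 [ 0.4309 -0.2234  0.0472] open 6.01cm F [ 1.37 -0.94  0.06]
dx 0.52 dy -0.01 dz -0.17 spin 0.001 (deg -0.1) tilt [-1.0e+00 -2.0e-04  7.4e-03] q6 -0.761
```

View pics/o11.png

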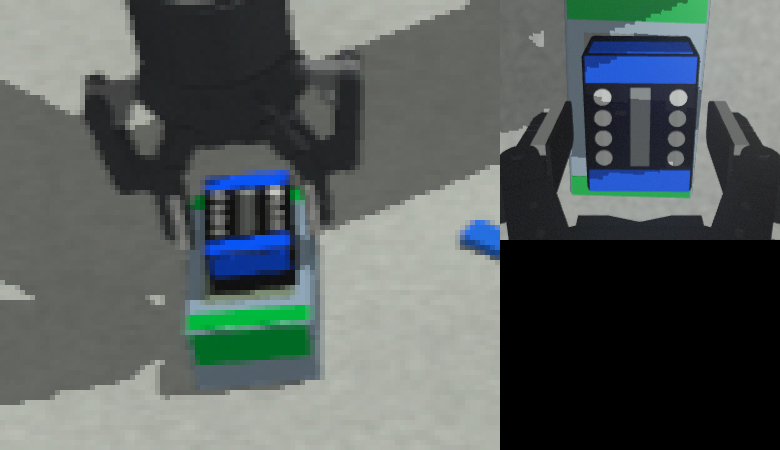

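Call:
{"method": "servo_tool", "body": {
  "rows": [
    {"dx": 0.6,"dy": -0.02,"dz": -0.17,"spin": 0,"claw": 6.0},
    {"dx": 0.6,"dy": -0.02,"dz": -0.17,"spin": 0,"claw": 5.5},
    {"dx": 0.6,"dy": -0.02,"dz": -0.17,"spin": 0,"claw": 5.0},
    {"dx": 0.6,"dy": -0.02,"dz": -0.17,"spin": 0,"claw": 4.6},
    {"dx": 0.6,"dy": -0.02,"dz": -0.17,"spin": 0,"claw": 4.2},
    {"dx": 0.6,"dy": -0.02,"dz": -0.17,"spin": 0,"claw": 4.0},
    {"dx": 0.6,"dy": -0.02,"dz": -0.17,"spin": 0,"claw": 4.0},
    {"dx": 0.6,"dy": -0.02,"dz": -0.17,"spin": 0,"claw": 4.0}
  ],
  "squeeze": 22
}}

```text
clock: 17.32
eef_pos: [0.4292, -0.2238, 0.0414]
tool_rot: [-0.045, 0.703, 0.045, 0.708]
force: [-0.7, 1.2, 5.7]
opening: 0.535
```

```bash
python3 - <<'E'
from h import *
over("pics/o12.png",.019)
E
```

```text
17.4167 [ 0.4292 -0.2238  0.0414] open 4.57cm F [-1.68  1.53  5.81]
```

View pics/o12.png

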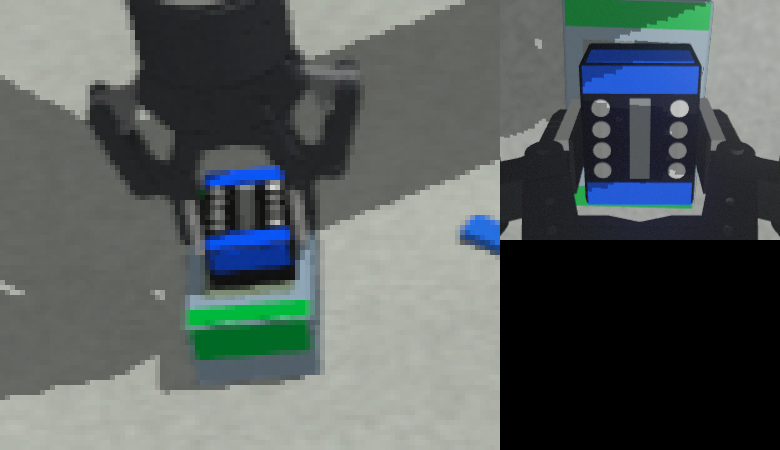

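Call:
{"method": "servo_tool", "body": {
  "rows": [
    {"dx": -1,"dy": 0,"dz": 0,"spin": 0,"claw": 4.0},
    {"dx": -3,"dy": 0,"dz": 0,"spin": 0,"claw": 4.0},
    {"dx": -6,"dy": 0,"dz": 0,"spin": 0,"claw": 4.0},
    {"dx": -7,"dy": 0,"dz": 0,"spin": 0,"claw": 4.0},
    {"dx": -7,"dy": 0,"dz": 0,"spin": 0,"claw": 4.0}
  ]
}}

```text
clock: 17.83
eef_pos: [0.4302, -0.225, 0.1137]
tool_rot: [-0.046, 0.702, 0.044, 0.709]
force: [0.1, -0.3, -2.6]
opening: 0.533
```

```bash
python3 - <<'E'
from h import *
over("pics/o13.png",.019)
plan([.5061,-.4095,.075],19.2)
E
```

```text
17.9333 [ 0.4287 -0.2239  0.111 ] open 4.57cm F [-0.47  0.74 -2.09]
dx 3.65 dy -19.40 dz 5.27 spin -0.207 (deg 11.8) tilt [-1.0e+00 -3.0e-04  7.5e-03] q6 -0.764
```

View pics/o13.png

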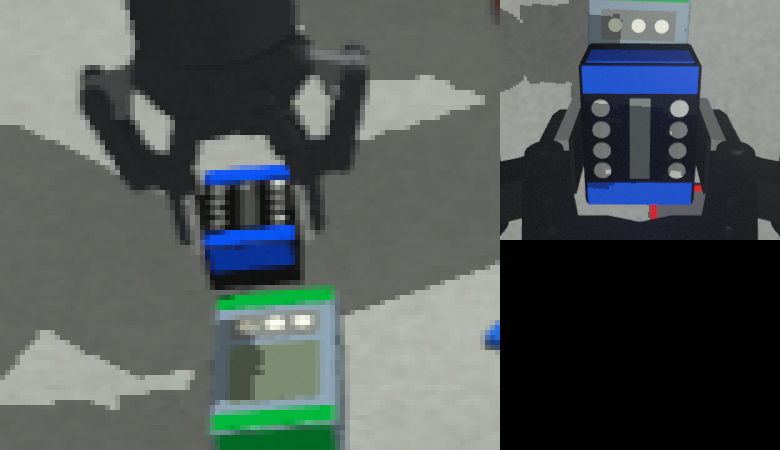

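Call:
{"method": "servo_tool", "body": {
  "rows": [
    {"dx": 0,"dy": -3,"dz": 0.8,"spin": -0.06,"claw": 4.0},
    {"dx": 0,"dy": -6.5,"dz": 1.8,"spin": -0.12,"claw": 4.0},
    {"dx": 0,"dy": -10,"dz": 2.7,"spin": -0.18,"claw": 4.0},
    {"dx": 0,"dy": -13.5,"dz": 3.7,"spin": -0.207,"claw": 4.0},
    {"dx": 0.5,"dy": -17,"dz": 4.6,"spin": -0.207,"claw": 4.0},
    {"dx": 1.5,"dy": -19,"dz": 5.2,"spin": -0.207,"claw": 4.0},
    {"dx": 2.5,"dy": -19.4,"dz": 5.3,"spin": -0.207,"claw": 4.0},
    {"dx": 3,"dy": -19.4,"dz": 5.3,"spin": -0.207,"claw": 4.0},
    {"dx": 3,"dy": -19.4,"dz": 5.3,"spin": -0.207,"claw": 4.0},
    {"dx": 3,"dy": -19.4,"dz": 5.3,"spin": -0.207,"claw": 4.0}
  ]
}}

```text
clock: 18.77
eef_pos: [0.5053, -0.4077, 0.0804]
tool_rot: [-0.118, 0.695, 0.119, 0.699]
force: [0.1, 0.0, -2.1]
opening: 0.533
```

```bash
python3 - <<'E'
from h import *
plan([.5061,-.4095,.0014],19.2);print(get_state()["eef_pos"])
c=held("blue",.0303)
m=mask(c["pixels"],"blue")
cv2.imwrite("pics/w11.png",c["pixels"][:,:,::-1])
E
```

```text
dx 7.90 dy -0.20 dz -0.03 spin 0.001 (deg -0.0) tilt [-1.0e+00  9.0e-04  6.1e-03] q6 -1.13
[ 0.50532496 -0.40768     0.08040473]
blue [320. 229.] [ 0.4819 -0.4167] [43.4 11.6] -70.7 tool mm [ -0.2  -0.2 -25.4]
blue [320. 206.] [ 0.4732 -0.4198] [39.7  5.4] -70.7 tool mm [ -0.2  -0.3 -34.7]
blue [315. 158.] [ 0.4618 -0.425 ] [38.8 24.1] -70.6 tool mm [ -0.3  -1.4 -47.2]
```

View pics/w11.png

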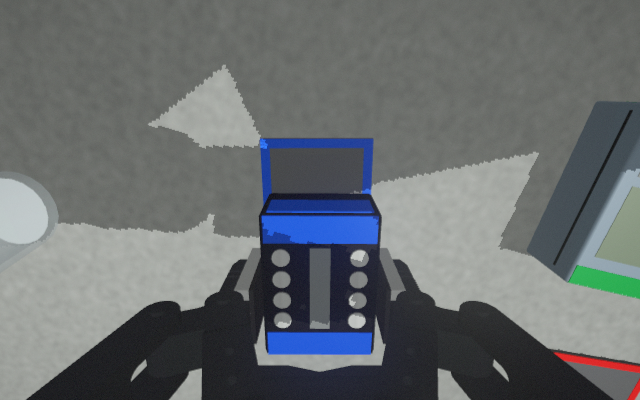

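```bash
python3 - <<'E'
from h import *
c=cams.camera("wrist");p,M=axes()
m=mask(c["pixels"],"blue");cols=np.where(m[150:185].sum(0)>10)[0];print(cols.min(),cols.max(),np.where(m[:,300])[0].min(),np.where(m[:,340])[0].min())
for v in(145,180):
  k=np.where(m[v,250:390])[0]+250;print(v,k.min(),k.max())
edge(c,[260,138],[373.5,138],.046,19.2)
plan([.5061,-.4095,.0014],19.2)
E
```

```text
262 372 138 138
145 261 373
180 263 371
width mm 74.36636827043245 edge yaw 19.29547761542506 mat [ 0.5078 -0.4102  0.004 ]
dx 8.05 dy -0.09 dz -0.10 spin 0.001 (deg -0.1) tilt [-1.     -0.0016  0.0072] q6 -1.13
```

Call:
{"method": "servo_tool", "body": {
  "rows": [
    {"dx": 2,"dy": -0.16,"dz": -0.05,"spin": 0,"claw": 4.0},
    {"dx": 4.5,"dy": -0.16,"dz": -0.05,"spin": 0,"claw": 4.0},
    {"dx": 6,"dy": -0.16,"dz": -0.1,"spin": 0,"claw": 4.0},
    {"dx": 7,"dy": -0.16,"dz": -0.1,"spin": 0,"claw": 4.0},
    {"dx": 7.6,"dy": -0.16,"dz": -0.1,"spin": 0,"claw": 4.0},
    {"dx": 7.6,"dy": -0.16,"dz": -0.1,"spin": 0,"claw": 4.0},
    {"dx": 7.6,"dy": -0.16,"dz": -0.1,"spin": 0,"claw": 4.0},
    {"dx": 7.6,"dy": -0.16,"dz": -0.1,"spin": 0,"claw": 4.0}
  ]
}}

```text
clock: 19.53
eef_pos: [0.507, -0.4108, 0.0072]
tool_rot: [-0.119, 0.694, 0.118, 0.7]
force: [-0.5, -0.6, -2.7]
opening: 0.531
```

```bash
python3 - <<'E'
from h import *
over("pics/o14.png",0)
plan([.507,-.410,.0014],19.2)
E
```

```text
19.6333 [ 0.5069 -0.4108  0.007 ] open 4.58cm F [-0.66 -0.06 -1.84]
dx 0.56 dy 0.07 dz 0.03 spin 0.001 (deg -0.1) tilt [-1.     -0.0032  0.0079] q6 -1.132
```

View pics/o14.png

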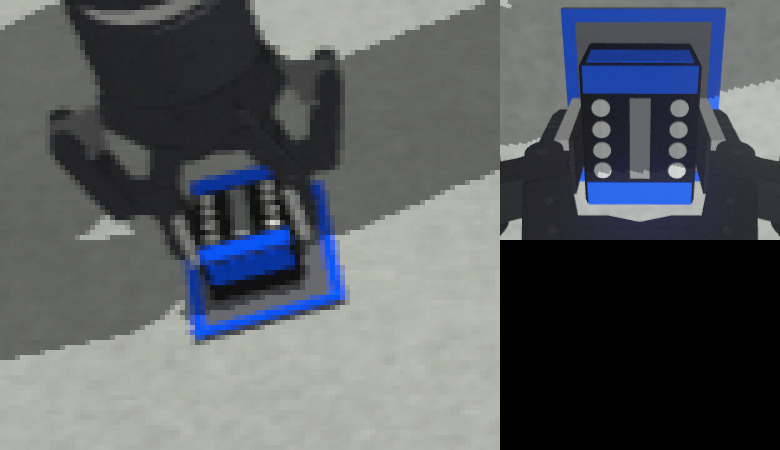

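Call:
{"method": "servo_tool", "body": {
  "rows": [
    {"dx": 0.2,"dy": 0.12,"dz": 0.03,"spin": 0,"claw": 4.0},
    {"dx": 0.4,"dy": 0.12,"dz": 0.03,"spin": 0,"claw": 4.0},
    {"dx": 0.5,"dy": 0.12,"dz": 0.03,"spin": 0,"claw": 4.0},
    {"dx": 0.55,"dy": 0.12,"dz": 0.03,"spin": 0,"claw": 4.0},
    {"dx": 0.55,"dy": 0.12,"dz": 0.03,"spin": 0,"claw": 4.0}
  ]
}}

```text
clock: 20.05
eef_pos: [0.5068, -0.4095, 0.0016]
tool_rot: [-0.119, 0.694, 0.118, 0.7]
force: [-1.6, 0.2, 0.5]
opening: 0.534
```

Call:
{"method": "servo_tool", "body": {
  "rows": [
    {"dx": 0.05,"dy": 0,"dz": 0,"spin": 0,"claw": 4.0},
    {"dx": 0.08,"dy": 0,"dz": 0,"spin": 0,"claw": 4.0},
    {"dx": 0.08,"dy": 0,"dz": 0,"spin": 0,"claw": 4.0}
  ]
}}

```text
clock: 20.3
eef_pos: [0.5068, -0.4095, 0.0015]
tool_rot: [-0.119, 0.694, 0.118, 0.7]
force: [-2.5, 2.1, 8.4]
opening: 0.536
```

```bash
python3 - <<'E'
from h import *
over("pics/o15.png",0)
plan([.507,-.410,.0014],19.2)
E
```

```text
20.4 [ 0.5068 -0.4095  0.0015] open 4.54cm F [-2.8   2.51  7.65]
dx 0.01 dy -0.06 dz -0.00 spin 0.001 (deg -0.1) tilt [-1.     -0.0033  0.0081] q6 -1.131
```

View pics/o15.png

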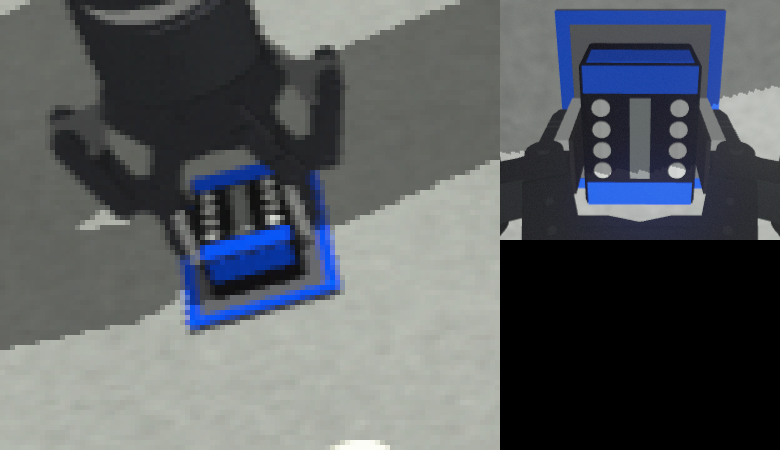

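Blue is in contact at about 8 N and centred sideways: mat edges at 556 and 725 against unit centre 640. Releasing now.

Call:
{"method": "servo_tool", "body": {
  "rows": [
    {"dx": -0.05,"dy": 0,"dz": 0,"spin": 0,"claw": 4.8},
    {"dx": -0.05,"dy": 0,"dz": 0,"spin": 0,"claw": 5.4},
    {"dx": -0.05,"dy": 0,"dz": 0,"spin": 0,"claw": 6},
    {"dx": -0.05,"dy": 0,"dz": 0,"spin": 0,"claw": 6},
    {"dx": -3,"dy": 0,"dz": 0,"spin": 0,"claw": 6},
    {"dx": -7,"dy": 0,"dz": 0,"spin": 0,"claw": 7},
    {"dx": -11,"dy": 0,"dz": 0,"spin": 0,"claw": 8},
    {"dx": -15,"dy": 0,"dz": 0,"spin": 0,"claw": 8.5},
    {"dx": -16,"dy": 0,"dz": 0,"spin": 0,"claw": 8.5},
    {"dx": -16,"dy": 0,"dz": 0,"spin": 0,"claw": 8.5}
  ]
}}

```text
clock: 21.23
eef_pos: [0.5072, -0.4112, 0.1658]
tool_rot: [-0.121, 0.693, 0.116, 0.702]
force: [0.6, -0.9, -0.5]
opening: 0.994
```

```bash
python3 - <<'E'
from h import *
w=cams.camera("wrist");im=w["pixels"][:,:,::-1]
u,v=proj(w,[.507,-.41,.02])[0].astype(int);roi=(u-80,v-80,u+80,v+80);check(w,"blue",.032,roi)
cv2.imwrite("pics/w12.png",im)
print(get_state()["eef_pos"])
plan([.4335,-.2259,.16],5.5)
E
```

```text
z 0.004
   [323. 172.] [ 0.5073 -0.4099] [92.4 74.3] 19.4
z 0.032
   [323. 172.] [ 0.5009 -0.4122] [84.1 67.6] 19.4
[ 0.50622915 -0.41023404  0.16309802]
dx 0.18 dy 19.80 dz -0.79 spin 0.240 (deg -13.8) tilt [-0.9999 -0.0063  0.0095] q6 -1.132
```

View pics/w12.png

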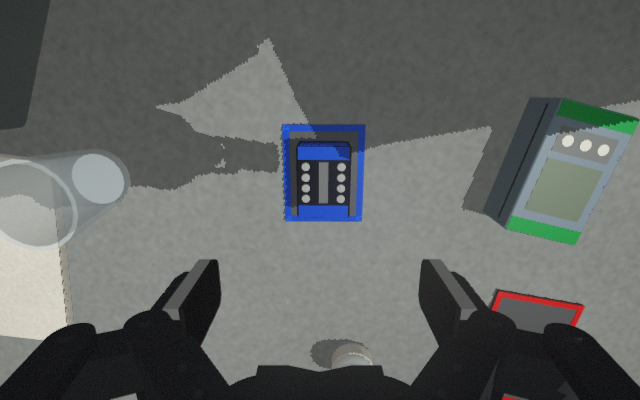

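Call:
{"method": "servo_tool", "body": {
  "rows": [
    {"dx": 0,"dy": 4,"dz": -0.2,"spin": 0.08,"claw": 8.5},
    {"dx": 0,"dy": 8,"dz": -0.3,"spin": 0.16,"claw": 8.5},
    {"dx": 0,"dy": 12,"dz": -0.5,"spin": 0.24,"claw": 8.5},
    {"dx": 0,"dy": 16,"dz": -0.6,"spin": 0.24,"claw": 8.5},
    {"dx": 0,"dy": 19,"dz": -0.8,"spin": 0.24,"claw": 8.5},
    {"dx": 0,"dy": 19.8,"dz": -0.8,"spin": 0.24,"claw": 8.5},
    {"dx": 0,"dy": 19.8,"dz": -0.8,"spin": 0.24,"claw": 8.5},
    {"dx": 0,"dy": 19.8,"dz": -0.8,"spin": 0.24,"claw": 8.5},
    {"dx": 0,"dy": 19.8,"dz": -0.8,"spin": 0.24,"claw": 8.5}
  ]
}}

```text
clock: 22.03
eef_pos: [0.4339, -0.227, 0.1613]
tool_rot: [-0.035, 0.702, 0.033, 0.71]
force: [-0.7, -0.3, -0.2]
opening: 0.995
```

```bash
python3 - <<'E'
from h import *
p,M=axes();print(p,get_state()["clock"])
w=cams.camera("wrist");im=w["pixels"][:,:,::-1]
for b in blobs(w,"green",.044,(200,60,440,280)):print("  ",b[0],b[1],b[2],b[3])
cv2.imwrite("pics/w13.png",im)
plan([.4338,-.2259,.002],5.45)
E
```

```text
[ 0.43390403 -0.22702427  0.16128272] 22.0333
   [321. 241.] [ 0.48158673 -0.2216812 ] (62.77335739135742, 10.188591003417969) -84.38429260253906
   [322. 126.] [ 0.38619318 -0.23049712] (62.770225524902344, 11.250656127929688) -84.45821809768677
   [322. 116.] [ 0.37805481 -0.23160516] (58.18866729736328, 0.7358365654945374) -84.46015644073486
dx 15.93 dy 0.18 dz -0.16 spin 0.000 (deg -0.0) tilt [-0.9999 -0.004   0.0106] q6 -0.73
```

View pics/w13.png

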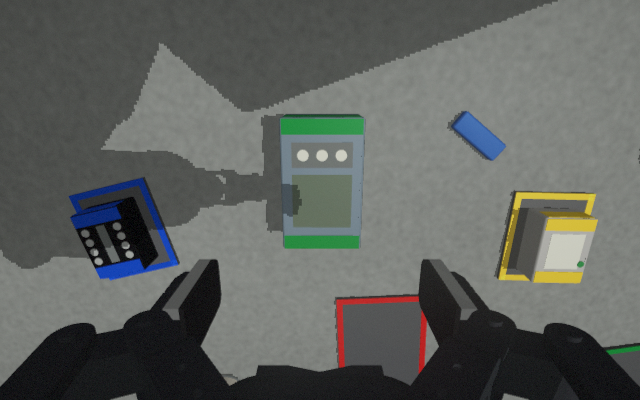

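Call:
{"method": "servo_tool", "body": {
  "rows": [
    {"dx": 4,"dy": 0.15,"dz": -0.16,"spin": 0,"claw": 8.5},
    {"dx": 8,"dy": 0.15,"dz": -0.16,"spin": 0,"claw": 8.5},
    {"dx": 11,"dy": 0.15,"dz": -0.16,"spin": 0,"claw": 8.5},
    {"dx": 12.5,"dy": 0.15,"dz": -0.16,"spin": 0,"claw": 8.5},
    {"dx": 12.5,"dy": 0.15,"dz": -0.16,"spin": 0,"claw": 8.5},
    {"dx": 12.5,"dy": 0.15,"dz": -0.16,"spin": 0,"claw": 8.5},
    {"dx": 12.5,"dy": 0.15,"dz": -0.16,"spin": 0,"claw": 8.5}
  ]
}}

```text
clock: 22.67
eef_pos: [0.4344, -0.2272, 0.0371]
tool_rot: [-0.035, 0.702, 0.032, 0.71]
force: [0.5, 0.6, 0.2]
opening: 0.996
```

```bash
python3 - <<'E'
from h import *
over("pics/o16.png",0)
plan([.4339,-.2261,.002],5.5)
E
```

```text
22.7667 [ 0.4346 -0.2272  0.0376] open 8.49cm F [-0.03 -0.39  0.38]
dx 3.56 dy 0.14 dz -0.10 spin -0.001 (deg 0.1) tilt [-0.9999 -0.0058  0.0125] q6 -0.729
```

View pics/o16.png

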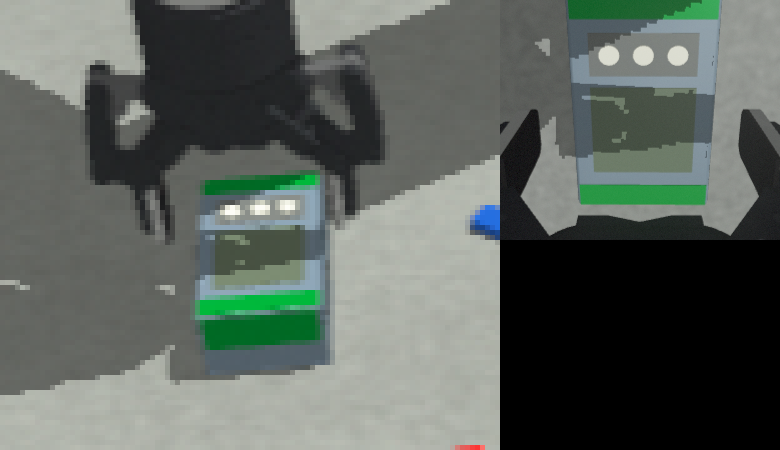

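Call:
{"method": "servo_tool", "body": {
  "rows": [
    {"dx": 1.5,"dy": 0.13,"dz": -0.1,"spin": 0,"claw": 8.5},
    {"dx": 2.8,"dy": 0.13,"dz": -0.1,"spin": 0,"claw": 8.5},
    {"dx": 3.4,"dy": 0.13,"dz": -0.1,"spin": 0,"claw": 8.5},
    {"dx": 3.5,"dy": 0.13,"dz": -0.1,"spin": 0,"claw": 8.0},
    {"dx": 3.5,"dy": 0.13,"dz": -0.1,"spin": 0,"claw": 7.5},
    {"dx": 3.5,"dy": 0.13,"dz": -0.1,"spin": 0,"claw": 7.0},
    {"dx": 3.5,"dy": 0.13,"dz": -0.1,"spin": 0,"claw": 6.5},
    {"dx": 3.5,"dy": 0.13,"dz": -0.1,"spin": 0,"claw": 6.0},
    {"dx": 3.5,"dy": 0.13,"dz": -0.1,"spin": 0,"claw": 6.0},
    {"dx": 3.5,"dy": 0.13,"dz": -0.1,"spin": 0,"claw": 6.0}
  ],
  "squeeze": 25
}}

```text
clock: 23.6
eef_pos: [0.4345, -0.2265, 0.0035]
tool_rot: [-0.036, 0.701, 0.032, 0.711]
force: [-2.4, 0.4, 6.2]
opening: 0.767
```

```bash
python3 - <<'E'
from h import *
over("pics/o17.png",0)
plan([.4339,-.2261,.002],5.5)
E
```

```text
23.7 [ 0.4345 -0.2265  0.0035] open 6.54cm F [-1.21 -0.01  6.75]
dx 0.15 dy 0.05 dz -0.06 spin -0.001 (deg 0.0) tilt [-0.9999 -0.0067  0.0136] q6 -0.728
```

View pics/o17.png

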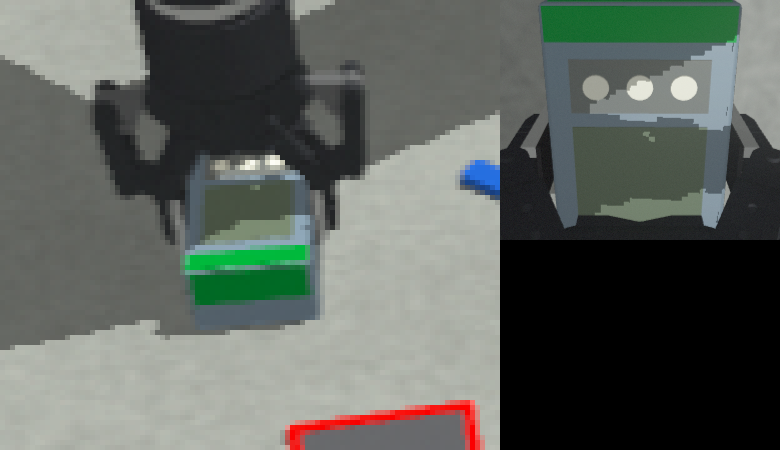

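Call:
{"method": "servo_tool", "body": {
  "rows": [
    {"dx": -0.5,"dy": 0,"dz": 0,"spin": 0,"claw": 6.0},
    {"dx": -2,"dy": 0,"dz": 0,"spin": 0,"claw": 6.0},
    {"dx": -4.5,"dy": 0,"dz": 0,"spin": 0,"claw": 6.0},
    {"dx": -7,"dy": 0,"dz": 0,"spin": 0,"claw": 6.0},
    {"dx": -8,"dy": 0,"dz": 0,"spin": 0,"claw": 6.0},
    {"dx": -8,"dy": 0,"dz": 0,"spin": 0,"claw": 6.0},
    {"dx": -8,"dy": 0,"dz": 0,"spin": 0,"claw": 6.0}
  ]
}}

```text
clock: 24.28
eef_pos: [0.4336, -0.2263, 0.084]
tool_rot: [-0.036, 0.701, 0.031, 0.712]
force: [-0.2, -0.4, -1.8]
opening: 0.77
```

```bash
python3 - <<'E'
from h import *
over("pics/o18.png",0)
plan([.653,.154,.085],15.8)
E
```

```text
24.3833 [ 0.4327 -0.2257  0.0827] open 6.60cm F [ 0.12 -0.01 -2.76]
dx -0.11 dy 35.70 dz 25.54 spin -0.181 (deg 10.3) tilt [-0.9999 -0.0057  0.0125] q6 -0.729
```

View pics/o18.png

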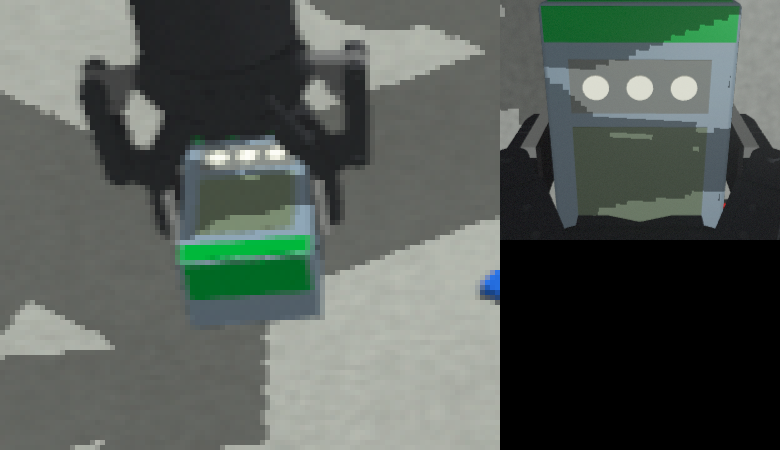

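Call:
{"method": "servo_tool", "body": {
  "rows": [
    {"dx": 0,"dy": 1.5,"dz": 1.1,"spin": -0.02,"claw": 6.0},
    {"dx": 0,"dy": 4,"dz": 2.9,"spin": -0.05,"claw": 6.0},
    {"dx": 0,"dy": 7,"dz": 5,"spin": -0.08,"claw": 6.0},
    {"dx": 0,"dy": 10,"dz": 7.2,"spin": -0.12,"claw": 6.0},
    {"dx": 0,"dy": 13,"dz": 9.3,"spin": -0.15,"claw": 6.0},
    {"dx": 0,"dy": 16,"dz": 11.5,"spin": -0.181,"claw": 6.0},
    {"dx": 0,"dy": 19,"dz": 13.6,"spin": -0.181,"claw": 6.0},
    {"dx": 0,"dy": 22,"dz": 15.8,"spin": -0.181,"claw": 6.0},
    {"dx": 0,"dy": 25,"dz": 17.9,"spin": -0.181,"claw": 6.0},
    {"dx": 0,"dy": 28,"dz": 20,"spin": -0.181,"claw": 6.0},
    {"dx": 0,"dy": 31,"dz": 22.2,"spin": -0.181,"claw": 6.0},
    {"dx": 0,"dy": 33.5,"dz": 24,"spin": -0.181,"claw": 6.0}
  ]
}}

```text
clock: 25.38
eef_pos: [0.6398, 0.1331, 0.082]
tool_rot: [-0.1, 0.697, 0.096, 0.704]
force: [1.1, -0.1, -1.6]
opening: 0.772
```

```bash
python3 - <<'E'
from h import *
s=get_state();print(s["eef_pos"],s["opening"]);plan([.653,.154,.085],15.8)
E
```

```text
[0.63980683 0.13306581 0.08203921] 0.7716983872799262
dx -0.29 dy 1.65 dz 1.84 spin 0.001 (deg -0.1) tilt [-0.9999 -0.0072  0.0094] q6 -0.181
```

Call:
{"method": "servo_tool", "body": {
  "rows": [
    {"dx": 0.5,"dy": 1.2,"dz": 1.2,"spin": 0,"claw": 6.0},
    {"dx": 1.5,"dy": 1.6,"dz": 1.8,"spin": 0,"claw": 6.0},
    {"dx": 2,"dy": 1.6,"dz": 1.8,"spin": 0,"claw": 6.0},
    {"dx": 2,"dy": 1.6,"dz": 1.8,"spin": 0,"claw": 6.0},
    {"dx": 2,"dy": 1.6,"dz": 1.8,"spin": 0,"claw": 6.0}
  ]
}}

```text
clock: 25.8
eef_pos: [0.6515, 0.1519, 0.0609]
tool_rot: [-0.099, 0.698, 0.095, 0.703]
force: [0.6, 0.1, -2.0]
opening: 0.766
```

```bash
python3 - <<'E'
from h import *
plan([.653,.154,.0075],15.8);print(get_state()["eef_pos"])
c=cams.camera("wrist")
cv2.imwrite("pics/w14.png",c["pixels"][:,:,::-1])
m=mask(c["pixels"],"green")
for v in range(100,200,8):
  k=np.where(m[v,180:460])[0]+180
  if len(k):print(v,k.min(),k.max())
c2=cams.camera("scene");cv2.imwrite("pics/s14.png",cv2.resize(c2["pixels"][150:330,280:520,::-1],None,fx=3,fy=3))
E
```

```text
dx 5.34 dy 0.20 dz 0.16 spin 0.000 (deg -0.0) tilt [-1.     -0.0071  0.0064] q6 -0.153
[0.65154674 0.15194704 0.06086121]
108 243 404
116 244 404
124 244 403
132 245 402
140 400 402
148 230 408
156 221 418
164 221 418
172 222 417
180 223 416
188 223 416
```

View pics/w14.png

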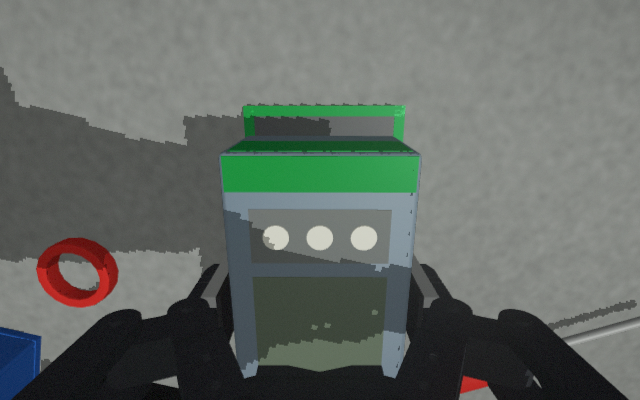

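View pics/s14.png

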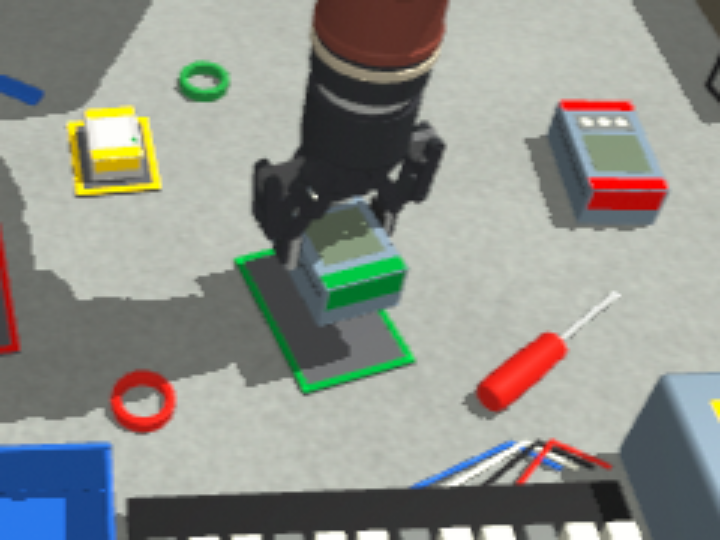

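```bash
python3 - <<'E'
from h import *
c=cams.camera("wrist");p,M=axes();m=mask(c["pixels"],"green")
for u in(250,300,340,395):print(u,np.where(m[:135,u])[0][:3])
edge(c,[242.5,104.7],[405.5,104.7],.069,15.8)
a=cast(c,[[220.5,153.5],[419,153.5]],p[2]+.0405);print("unit far edge in tool",M.T@(a.mean(0)-p)*1000,np.linalg.norm(a[0]-a[1]))
plan([.653,.154,.0075],15.8);
E
```

```text
250 [103 104 105]
300 [104 105 106]
340 [104 105 106]
395 [104 105 106]
width mm 94.96535521464942 edge yaw 15.844037798597768 mat [0.6547 0.1541 0.004 ]
unit far edge in tool [-41.02352769  -0.8549757  -55.20330571] 0.06298021258911632
dx 5.50 dy 0.21 dz 0.01 spin -0.000 (deg 0.0) tilt [-0.9999 -0.0074  0.0095] q6 -0.153
```

Call:
{"method": "servo_tool", "body": {
  "rows": [
    {"dx": 1.5,"dy": 0.2,"dz": 0.03,"spin": 0,"claw": 6.0},
    {"dx": 3,"dy": 0.2,"dz": 0.03,"spin": 0,"claw": 6.0},
    {"dx": 4.2,"dy": 0.2,"dz": 0.03,"spin": 0,"claw": 6.0},
    {"dx": 4.8,"dy": 0.2,"dz": 0.03,"spin": 0,"claw": 6.0},
    {"dx": 5,"dy": 0.2,"dz": 0.03,"spin": 0,"claw": 6.0},
    {"dx": 5,"dy": 0.2,"dz": 0.03,"spin": 0,"claw": 6.0},
    {"dx": 5,"dy": 0.2,"dz": 0.03,"spin": 0,"claw": 6.0}
  ]
}}

```text
clock: 26.53
eef_pos: [0.6536, 0.1539, 0.0132]
tool_rot: [-0.099, 0.696, 0.095, 0.704]
force: [-0.5, 0.2, -2.5]
opening: 0.769
```

```bash
python3 - <<'E'
from h import *
over("pics/o19.png",0)
plan([.6535,.154,.0075],15.8)
c=cams.camera("wrist");m=mask(c["pixels"],"green")
for v in (78,82,86,90):
  k=np.where(m[v,150:490])[0]+150
  if len(k):print(v,k.min(),k.max())
E
```

```text
26.6333 [0.6538 0.154  0.0134] open 6.55cm F [ 0.27 -0.13 -3.59]
dx 0.59 dy 0.02 dz -0.04 spin -0.000 (deg 0.0) tilt [-0.9999 -0.0076  0.0109] q6 -0.15
```

View pics/o19.png

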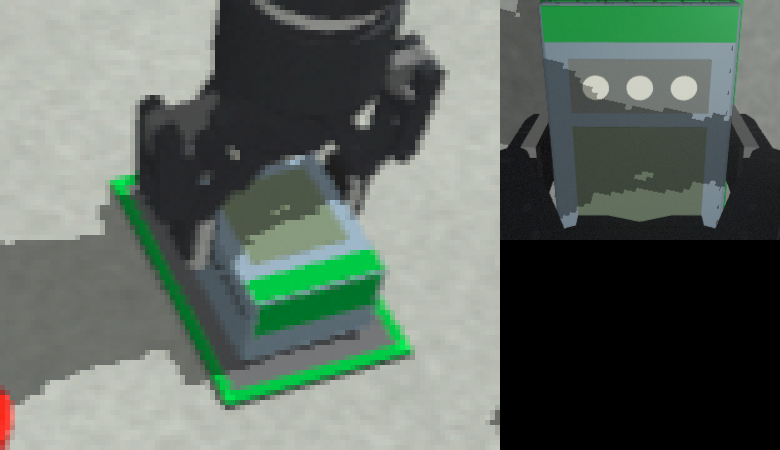

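```bash
python3 - <<'E'
from h import *
c=cams.camera("wrist");cv2.imwrite("pics/w15.png",cv2.resize(c["pixels"][40:240,160:480,::-1],None,fx=2.4,fy=2.4))
edge(c,*[[0,0]]*2,0,0) if 0 else None
E
```

```text
(no output)
```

View pics/w15.png

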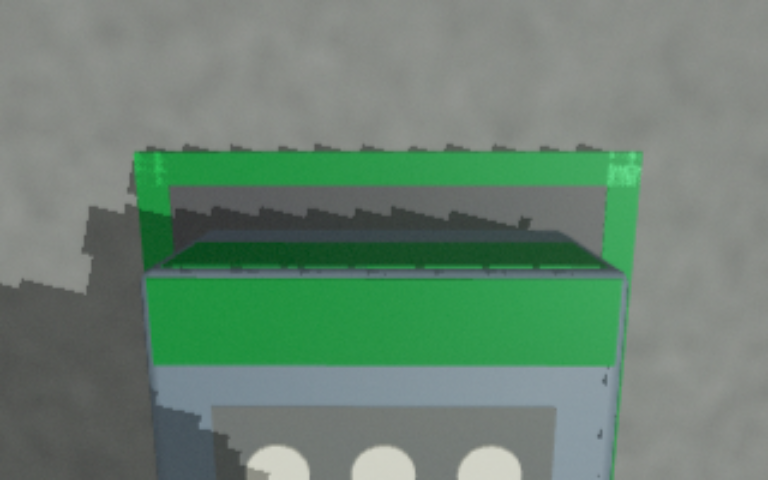

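Call:
{"method": "servo_tool", "body": {
  "rows": [
    {"dx": 0.25,"dy": 0.03,"dz": -0.05,"spin": 0,"claw": 6.0},
    {"dx": 0.4,"dy": 0.03,"dz": -0.08,"spin": 0,"claw": 6.0},
    {"dx": 0.5,"dy": 0.03,"dz": -0.08,"spin": 0,"claw": 6.0},
    {"dx": 0.55,"dy": 0.03,"dz": -0.08,"spin": 0,"claw": 6.0},
    {"dx": 0.6,"dy": 0.03,"dz": -0.08,"spin": 0,"claw": 6.0},
    {"dx": 0.6,"dy": 0.03,"dz": -0.08,"spin": 0,"claw": 6.0}
  ]
}}

```text
clock: 27.23
eef_pos: [0.6527, 0.1541, 0.0076]
tool_rot: [-0.099, 0.696, 0.095, 0.704]
force: [-2.6, -1.4, 1.6]
opening: 0.768
```

Call:
{"method": "servo_tool", "body": {
  "rows": [
    {"dx": 0.05,"dy": 0,"dz": 0,"spin": 0,"claw": 6.0},
    {"dx": 0.1,"dy": 0,"dz": 0,"spin": 0,"claw": 6.0},
    {"dx": 0.1,"dy": 0,"dz": 0,"spin": 0,"claw": 6.0}
  ]
}}

```text
clock: 27.48
eef_pos: [0.6528, 0.1541, 0.0076]
tool_rot: [-0.099, 0.696, 0.095, 0.705]
force: [-5.9, -1.2, 10.2]
opening: 0.768
```

Call:
{"method": "servo_tool", "body": {
  "rows": [
    {"dx": -0.05,"dy": 0,"dz": 0,"spin": 0,"claw": 7},
    {"dx": -0.05,"dy": 0,"dz": 0,"spin": 0,"claw": 7.5},
    {"dx": -0.05,"dy": 0,"dz": 0,"spin": 0,"claw": 8.3},
    {"dx": -0.05,"dy": 0,"dz": 0,"spin": 0,"claw": 8.5},
    {"dx": -0.05,"dy": 0,"dz": 0,"spin": 0,"claw": 8.5},
    {"dx": -3,"dy": 0,"dz": 0,"spin": 0,"claw": 8.5},
    {"dx": -7,"dy": 0,"dz": 0,"spin": 0,"claw": 8.5},
    {"dx": -11,"dy": 0,"dz": 0,"spin": 0,"claw": 8.5},
    {"dx": -15,"dy": 0,"dz": 0,"spin": 0,"claw": 8.5},
    {"dx": -15,"dy": 0,"dz": 0,"spin": 0,"claw": 8.5},
    {"dx": -15,"dy": 0,"dz": 0,"spin": 0,"claw": 8.5}
  ]
}}

```text
clock: 28.4
eef_pos: [0.6528, 0.155, 0.1605]
tool_rot: [-0.099, 0.694, 0.095, 0.706]
force: [-0.5, 0.1, -1.8]
opening: 0.996
```

```bash
python3 - <<'E'
from h import *
w=cams.camera("wrist");im=w["pixels"][:,:,::-1]
u,v=proj(w,[.653,.154,.02])[0].astype(int);roi=(u-100,v-100,u+100,v+100);check(w,"green",.048,roi)
cv2.imwrite("pics/w16.png",im)
print(get_state()["eef_pos"])
plan([.5176,.4242,.16],-3.3)
E
```

```text
z 0.004
   [320. 242.] [0.7182 0.1716] [73.4 12.8] -74.0
   [320. 125.] [0.6104 0.1414] [73.6 13.7] -74.1
   [320. 114.] [0.6014 0.1389] [67.5  1.7] -74.1
   [320. 155.] [0.6539 0.1539] [137.4  94.1] 15.9
z 0.048
   [320. 242.] [0.6983 0.1663] [62.8 11. ] -74.0
   [320. 125.] [0.6061 0.1404] [63.  11.8] -74.1
   [320. 114.] [0.5983 0.1383] [57.8  1.4] -74.1
   [320. 155.] [0.6432 0.1511] [117.6  80.5] 15.9
[0.65132822 0.15475674 0.15809908]
dx -0.48 dy 29.57 dz -5.52 spin 0.333 (deg -19.1) tilt [-0.9999 -0.0076  0.0123] q6 -0.149
```

View pics/w16.png

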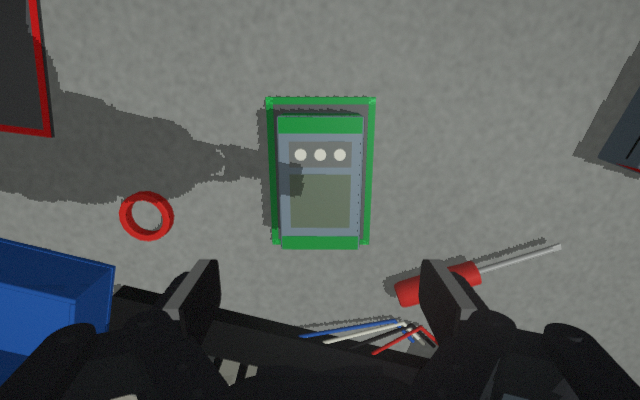

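Call:
{"method": "servo_tool", "body": {
  "rows": [
    {"dx": 0,"dy": 3,"dz": -0.6,"spin": 0.08,"claw": 8.5},
    {"dx": 0,"dy": 7,"dz": -1.3,"spin": 0.16,"claw": 8.5},
    {"dx": 0,"dy": 11,"dz": -2,"spin": 0.24,"claw": 8.5},
    {"dx": 0,"dy": 15,"dz": -2.8,"spin": 0.333,"claw": 8.5},
    {"dx": 0,"dy": 19,"dz": -3.5,"spin": 0.333,"claw": 8.5},
    {"dx": 0,"dy": 23,"dz": -4.3,"spin": 0.333,"claw": 8.5},
    {"dx": 0,"dy": 27,"dz": -5,"spin": 0.333,"claw": 8.5},
    {"dx": 0,"dy": 29.6,"dz": -5.5,"spin": 0.333,"claw": 8.5},
    {"dx": 0,"dy": 29.6,"dz": -5.5,"spin": 0.333,"claw": 8.5},
    {"dx": 0,"dy": 29.6,"dz": -5.5,"spin": 0.333,"claw": 8.5},
    {"dx": 0,"dy": 29.6,"dz": -5.5,"spin": 0.333,"claw": 8.5}
  ]
}}

```text
clock: 29.37
eef_pos: [0.5174, 0.4237, 0.1536]
tool_rot: [0.018, 0.702, -0.022, 0.711]
force: [0.8, -0.1, -0.2]
opening: 0.993
```

```bash
python3 - <<'E'
from h import *
p,M=axes();print(p,get_state()["clock"])
w=cams.camera("wrist");im=w["pixels"][:,:,::-1]
for b in blobs(w,"red",.044,(200,60,440,280)):print("  ",b[0],b[1],b[2],b[3])
cv2.imwrite("pics/w17.png",im)
plan([.5176,.4242,.002],-3.3)
E
```

```text
[0.51736357 0.42365716 0.15356661] 29.3667
   [321. 245.] [0.56566663 0.42166299] (63.018165588378906, 11.796689987182617) 86.87833404541016
   [321. 127.] [0.46949026 0.4270209 ] (62.64825439453125, 11.662675857543945) 86.79898834228516
   [321. 116.] [0.46152701 0.42745609] (57.214839935302734, 1.430010437965393) 86.7872543334961
dx 15.19 dy 0.16 dz -0.23 spin -0.000 (deg 0.0) tilt [-0.9999 -0.0047  0.0128] q6 0.64
```

View pics/w17.png

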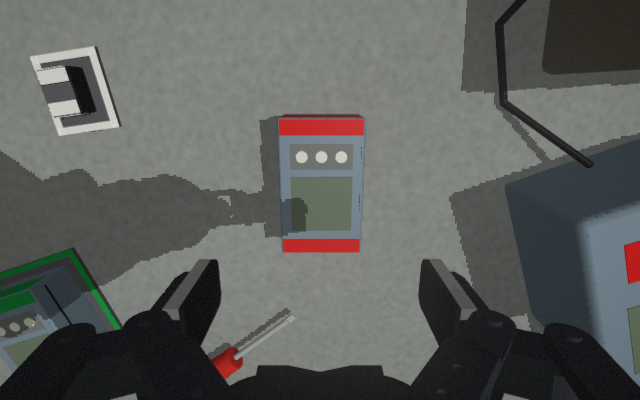

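Call:
{"method": "servo_tool", "body": {
  "rows": [
    {"dx": 4,"dy": 0.15,"dz": -0.23,"spin": 0,"claw": 8.5},
    {"dx": 8,"dy": 0.15,"dz": -0.23,"spin": 0,"claw": 8.5},
    {"dx": 10.5,"dy": 0.15,"dz": -0.23,"spin": 0,"claw": 8.5},
    {"dx": 11.8,"dy": 0.15,"dz": -0.23,"spin": 0,"claw": 8.5},
    {"dx": 11.8,"dy": 0.15,"dz": -0.23,"spin": 0,"claw": 8.5},
    {"dx": 11.8,"dy": 0.15,"dz": -0.23,"spin": 0,"claw": 8.5},
    {"dx": 11.8,"dy": 0.15,"dz": -0.23,"spin": 0,"claw": 8.5}
  ]
}}

```text
clock: 30.0
eef_pos: [0.5184, 0.424, 0.0372]
tool_rot: [0.02, 0.702, -0.022, 0.712]
force: [-0.1, 0.1, 1.4]
opening: 0.992
```

```bash
python3 - <<'E'
from h import *
over("pics/o20.png",0)
plan([.5176,.4243,.0025],-3.2)
E
```

```text
30.1 [0.5185 0.4246 0.0377] open 8.48cm F [0.54 0.59 0.61]
dx 3.52 dy -0.02 dz -0.14 spin -0.003 (deg 0.2) tilt [-0.9999 -0.003   0.015 ] q6 0.641
```

View pics/o20.png

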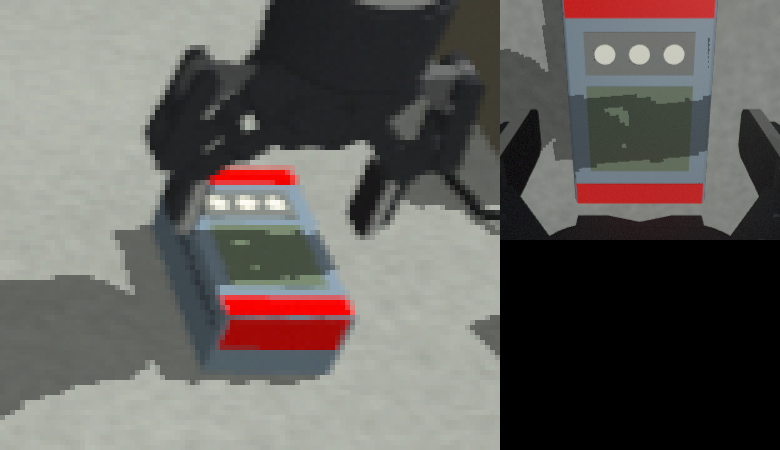

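Call:
{"method": "servo_tool", "body": {
  "rows": [
    {"dx": 1.5,"dy": -0.02,"dz": -0.13,"spin": 0,"claw": 8.5},
    {"dx": 2.8,"dy": -0.02,"dz": -0.13,"spin": 0,"claw": 8.5},
    {"dx": 3.3,"dy": -0.02,"dz": -0.13,"spin": 0,"claw": 8.5},
    {"dx": 3.5,"dy": -0.02,"dz": -0.13,"spin": 0,"claw": 8.0},
    {"dx": 3.5,"dy": -0.02,"dz": -0.13,"spin": 0,"claw": 7.5},
    {"dx": 3.5,"dy": -0.02,"dz": -0.13,"spin": 0,"claw": 7.0},
    {"dx": 3.5,"dy": -0.02,"dz": -0.13,"spin": 0,"claw": 6.5},
    {"dx": 3.5,"dy": -0.02,"dz": -0.13,"spin": 0,"claw": 6.0},
    {"dx": 3.5,"dy": -0.02,"dz": -0.13,"spin": 0,"claw": 6.0},
    {"dx": 3.5,"dy": -0.02,"dz": -0.13,"spin": 0,"claw": 6.0}
  ],
  "squeeze": 25
}}

```text
clock: 30.93
eef_pos: [0.5183, 0.4247, 0.0038]
tool_rot: [0.02, 0.701, -0.022, 0.713]
force: [-1.5, -0.9, 5.6]
opening: 0.768
```

```bash
python3 - <<'E'
from h import *
over("pics/o21.png",0)
plan([.5176,.4243,.0025],-3.2)
E
```

```text
31.0333 [0.5183 0.4246 0.0037] open 6.55cm F [-0.88 -0.7   5.79]
dx 0.12 dy -0.04 dz -0.07 spin -0.003 (deg 0.2) tilt [-0.9999 -0.0022  0.0163] q6 0.642
```

View pics/o21.png

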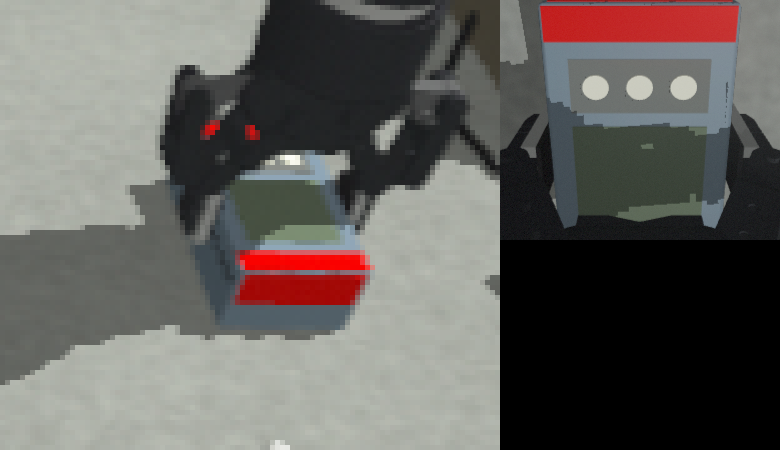

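Call:
{"method": "servo_tool", "body": {
  "rows": [
    {"dx": -0.5,"dy": 0,"dz": 0,"spin": 0,"claw": 6.0},
    {"dx": -2,"dy": 0,"dz": 0,"spin": 0,"claw": 6.0},
    {"dx": -4.5,"dy": 0,"dz": 0,"spin": 0,"claw": 6.0},
    {"dx": -7.5,"dy": 0,"dz": 0,"spin": 0,"claw": 6.0},
    {"dx": -10,"dy": 0,"dz": 0,"spin": 0,"claw": 6.0},
    {"dx": -11,"dy": 0,"dz": 0,"spin": 0,"claw": 6.0},
    {"dx": -11,"dy": 0,"dz": 0,"spin": 0,"claw": 6.0},
    {"dx": -11,"dy": 0,"dz": 0,"spin": 0,"claw": 6.0}
  ]
}}

```text
clock: 31.7
eef_pos: [0.5163, 0.4249, 0.1131]
tool_rot: [0.02, 0.701, -0.022, 0.712]
force: [-0.4, -0.1, -3.8]
opening: 0.768
```

```bash
python3 - <<'E'
from h import *
over("pics/o22.png",0)
plan([.6233,-.1414,.115],8.4)
E
```

```text
31.8 [0.5154 0.4242 0.1116] open 6.59cm F [-1.49 -0.26 -4.2 ]
dx 0.08 dy -55.83 dz 14.09 spin -0.205 (deg 11.8) tilt [-0.9999 -0.0042  0.0137] q6 0.644
```

View pics/o22.png

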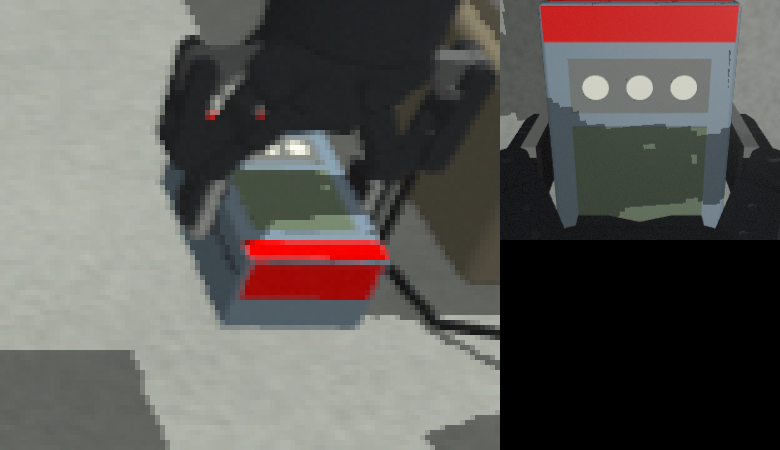

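Call:
{"method": "servo_tool", "body": {
  "rows": [
    {"dx": 0,"dy": -1.5,"dz": 0.3,"spin": -0.02,"claw": 6.0},
    {"dx": 0,"dy": -4,"dz": 1,"spin": -0.05,"claw": 6.0},
    {"dx": 0,"dy": -7,"dz": 1.8,"spin": -0.08,"claw": 6.0},
    {"dx": 0,"dy": -10.5,"dz": 2.6,"spin": -0.12,"claw": 6.0},
    {"dx": 0,"dy": -14,"dz": 3.5,"spin": -0.16,"claw": 6.0},
    {"dx": 0,"dy": -17.5,"dz": 4.4,"spin": -0.205,"claw": 6.0},
    {"dx": 0,"dy": -21,"dz": 5.3,"spin": -0.205,"claw": 6.0},
    {"dx": 0,"dy": -24.5,"dz": 6.2,"spin": -0.205,"claw": 6.0},
    {"dx": 0,"dy": -28,"dz": 7.1,"spin": -0.205,"claw": 6.0},
    {"dx": 0,"dy": -31.5,"dz": 8,"spin": -0.205,"claw": 6.0},
    {"dx": 0,"dy": -35,"dz": 8.8,"spin": -0.205,"claw": 6.0},
    {"dx": 0,"dy": -38.5,"dz": 9.7,"spin": -0.205,"claw": 6.0}
  ]
}}

```text
clock: 32.8
eef_pos: [0.5884, 0.0326, 0.1127]
tool_rot: [-0.054, 0.702, 0.05, 0.709]
force: [1.5, -0.4, -2.3]
opening: 0.768
```

```bash
python3 - <<'E'
from h import *
s=get_state();print(s["eef_pos"],s["opening"]);plan([.6233,-.1414,.065],8.4)
E
```

```text
[0.58838029 0.03255126 0.11272184] 0.7684488006518083
dx 4.89 dy -17.69 dz 0.87 spin -0.000 (deg 0.0) tilt [-0.9999 -0.0062  0.0096] q6 -0.213
```

Call:
{"method": "servo_tool", "body": {
  "rows": [
    {"dx": 0,"dy": -3.5,"dz": 0.2,"spin": 0,"claw": 6.0},
    {"dx": 0,"dy": -7,"dz": 0.4,"spin": 0,"claw": 6.0},
    {"dx": 0,"dy": -10.5,"dz": 0.6,"spin": 0,"claw": 6.0},
    {"dx": 0.5,"dy": -14,"dz": 0.8,"spin": 0,"claw": 6.0},
    {"dx": 1.5,"dy": -16.5,"dz": 0.9,"spin": 0,"claw": 6.0},
    {"dx": 3,"dy": -17.7,"dz": 0.9,"spin": 0,"claw": 6.0},
    {"dx": 4.5,"dy": -17.7,"dz": 0.9,"spin": 0,"claw": 6.0},
    {"dx": 4.9,"dy": -17.7,"dz": 0.9,"spin": 0,"claw": 6.0},
    {"dx": 4.9,"dy": -17.7,"dz": 0.9,"spin": 0,"claw": 6.0},
    {"dx": 4.9,"dy": -17.7,"dz": 0.9,"spin": 0,"claw": 6.0}
  ]
}}

```text
clock: 33.63
eef_pos: [0.623, -0.1408, 0.0643]
tool_rot: [-0.054, 0.702, 0.05, 0.708]
force: [-0.2, 0.4, -2.9]
opening: 0.77
```

```bash
python3 - <<'E'
from h import *
plan([.6233,-.1414,.0077],8.4);print(get_state()["eef_pos"])
c=cams.camera("wrist");p,M=axes()
cv2.imwrite("pics/w18.png",c["pixels"][:,:,::-1])
m=mask(c["pixels"],"red")
for v in range(92,140,4):
  k=np.where(m[v,180:460])[0]+180
  if len(k):print(v,k.min(),k.max())
for u in(260,320,390):print(u,np.where(m[:135,u])[0][:3])
E
```

```text
dx 5.66 dy -0.04 dz -0.03 spin 0.000 (deg -0.0) tilt [-1.     -0.0053  0.0081] q6 -0.483
[ 0.62299696 -0.14076753  0.06428836]
104 239 398
108 239 398
112 239 398
116 240 398
120 240 397
124 240 397
128 241 397
132 241 396
136 241 396
260 [103 104 105]
320 [103 104 105]
390 [103 104 105]
```

View pics/w18.png

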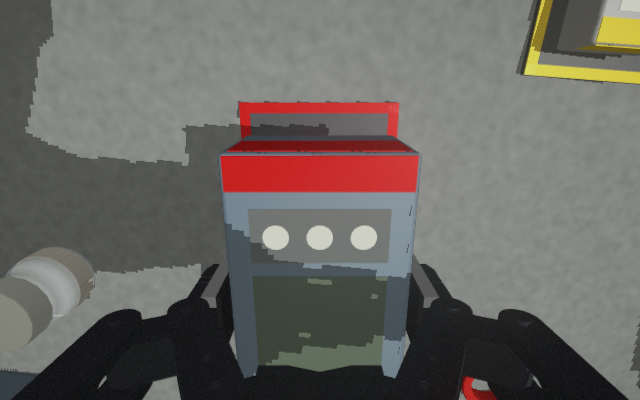

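```bash
python3 - <<'E'
from h import *
c=cams.camera("wrist");p,M=axes()
edge(c,[238.5,102.7],[399,102.7],.069,8.4)
plan([.6239,-.1416,.0077],8.4)
E
```

```text
width mm 94.63131839586332 edge yaw 8.475495711532828 mat [ 0.6255 -0.1419  0.004 ]
dx 5.79 dy -0.03 dz -0.08 spin 0.001 (deg -0.0) tilt [-0.9999 -0.0065  0.0103] q6 -0.483
```

Call:
{"method": "servo_tool", "body": {
  "rows": [
    {"dx": 1.5,"dy": -0.05,"dz": 0,"spin": 0,"claw": 6.0},
    {"dx": 3,"dy": -0.05,"dz": 0,"spin": 0,"claw": 6.0},
    {"dx": 4.2,"dy": -0.05,"dz": 0,"spin": 0,"claw": 6.0},
    {"dx": 4.9,"dy": -0.05,"dz": 0,"spin": 0,"claw": 6.0},
    {"dx": 5.2,"dy": -0.05,"dz": 0,"spin": 0,"claw": 6.0},
    {"dx": 5.2,"dy": -0.05,"dz": 0,"spin": 0,"claw": 6.0},
    {"dx": 5.2,"dy": -0.05,"dz": 0,"spin": 0,"claw": 6.0}
  ]
}}

```text
clock: 34.32
eef_pos: [0.6251, -0.1418, 0.0141]
tool_rot: [-0.054, 0.701, 0.05, 0.709]
force: [0.2, 0.0, -3.0]
opening: 0.768
```

```bash
python3 - <<'E'
from h import *
s=get_state();print(s["eef_pos"],s["force"])
plan([.6246,-.1417,.0077],8.4)
c=cams.camera("wrist");cv2.imwrite("pics/w19.png",cv2.resize(c["pixels"][40:240,160:480,::-1],None,fx=2.4,fy=2.4))
E
```

```text
[ 0.62505539 -0.14175647  0.01406116] [ 2.45732142e-01  1.28018176e-03 -3.01132553e+00]
dx 0.64 dy 0.02 dz -0.05 spin 0.001 (deg -0.0) tilt [-0.9999 -0.0068  0.0109] q6 -0.484
```

View pics/w19.png

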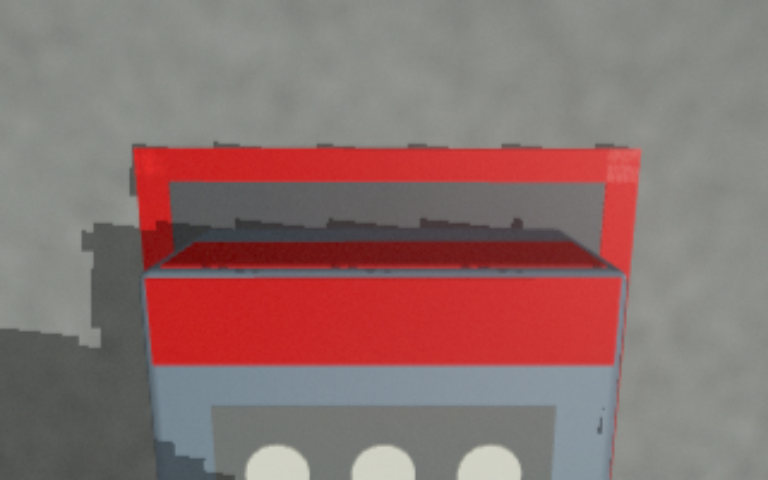

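Red is centred sideways, with the outline at 134–639 and the unit at 146–626. Lowering now.

Call:
{"method": "servo_tool", "body": {
  "rows": [
    {"dx": 0.25,"dy": 0.02,"dz": -0.03,"spin": 0,"claw": 6.0},
    {"dx": 0.4,"dy": 0.02,"dz": -0.03,"spin": 0,"claw": 6.0},
    {"dx": 0.5,"dy": 0.02,"dz": -0.03,"spin": 0,"claw": 6.0},
    {"dx": 0.6,"dy": 0.02,"dz": -0.03,"spin": 0,"claw": 6.0},
    {"dx": 0.64,"dy": 0.02,"dz": -0.03,"spin": 0,"claw": 6.0},
    {"dx": 0.64,"dy": 0.02,"dz": -0.03,"spin": 0,"claw": 6.0}
  ]
}}

```text
clock: 34.87
eef_pos: [0.6249, -0.1418, 0.008]
tool_rot: [-0.054, 0.701, 0.05, 0.709]
force: [-1.2, -1.2, -1.0]
opening: 0.767
```

Call:
{"method": "servo_tool", "body": {
  "rows": [
    {"dx": 0.05,"dy": 0,"dz": 0,"spin": 0,"claw": 6.0},
    {"dx": 0.1,"dy": 0,"dz": 0,"spin": 0,"claw": 6.0},
    {"dx": 0.1,"dy": 0,"dz": 0,"spin": 0,"claw": 6.0}
  ]
}}

```text
clock: 35.12
eef_pos: [0.6249, -0.1418, 0.0079]
tool_rot: [-0.054, 0.701, 0.05, 0.709]
force: [-4.9, 0.6, 7.2]
opening: 0.766
```

Call:
{"method": "servo_tool", "body": {
  "rows": [
    {"dx": -0.05,"dy": 0,"dz": 0,"spin": 0,"claw": 7},
    {"dx": -0.05,"dy": 0,"dz": 0,"spin": 0,"claw": 7.5},
    {"dx": -0.05,"dy": 0,"dz": 0,"spin": 0,"claw": 8.3},
    {"dx": -0.05,"dy": 0,"dz": 0,"spin": 0,"claw": 8.5},
    {"dx": -0.05,"dy": 0,"dz": 0,"spin": 0,"claw": 8.5},
    {"dx": -3,"dy": 0,"dz": 0,"spin": 0,"claw": 8.5},
    {"dx": -7,"dy": 0,"dz": 0,"spin": 0,"claw": 8.5},
    {"dx": -11,"dy": 0,"dz": 0,"spin": 0,"claw": 8.5},
    {"dx": -15,"dy": 0,"dz": 0,"spin": 0,"claw": 8.5},
    {"dx": -15,"dy": 0,"dz": 0,"spin": 0,"claw": 8.5},
    {"dx": -15,"dy": 0,"dz": 0,"spin": 0,"claw": 8.5}
  ]
}}

```text
clock: 36.03
eef_pos: [0.6248, -0.1416, 0.1606]
tool_rot: [-0.055, 0.699, 0.049, 0.711]
force: [-0.6, 0.1, -0.5]
opening: 0.992
```

```bash
python3 - <<'E'
from h import *
w=cams.camera("wrist");im=w["pixels"][:,:,::-1]
u,v=proj(w,[.625,-.1418,.02])[0].astype(int);roi=(u-100,v-100,u+100,v+100);check(w,"red",.048,roi)
cv2.imwrite("pics/w20.png",im)
t=cams.camera("top");cv2.imwrite("pics/t20.png",t["pixels"][:,:,::-1])
p,M=axes();print(p, M.T@np.array([-.20,0,.10])*100)
E
```

```text
z 0.004
   [320. 242.] [ 0.6924 -0.1323] [73.5 13.9] -81.3
   [321. 125.] [ 0.5811 -0.1488] [73.5 13.7] -81.5
   [320. 114.] [ 0.5718 -0.1504] [68.4  1.7] -81.5
   [322. 154.] [ 0.6245 -0.1418] [138.4  94.2] 8.4
z 0.048
   [320. 242.] [ 0.6719 -0.1352] [62.9 11.9] -81.3
   [321. 125.] [ 0.5766 -0.1492] [62.9 11.8] -81.5
   [320. 114.] [ 0.5687 -0.1506] [58.5  1.4] -81.5
   [322. 154.] [ 0.6138 -0.1432] [118.4  80.6] 8.4
[ 0.62259829 -0.14083426  0.1570381 ] [-10.22899812   2.86785084 -19.67595052]
```

View pics/w20.png

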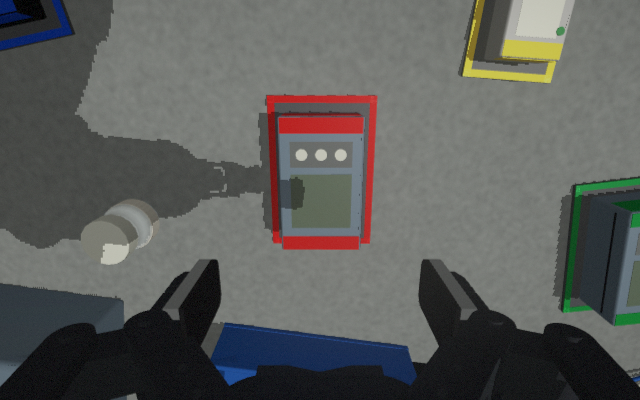

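View pics/t20.png

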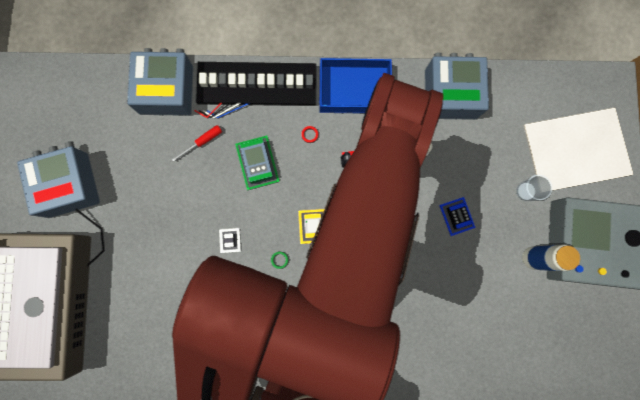

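Call:
{"method": "servo_tool", "body": {
  "rows": [
    {"dx": -4,"dy": 0,"dz": 0,"claw": 8.5},
    {"dx": -7,"dy": -1,"dz": -3,"claw": 8.5},
    {"dx": -9,"dy": -3,"dz": -6.5,"claw": 8.5},
    {"dx": -9,"dy": -5,"dz": -10,"claw": 8.5},
    {"dx": -9,"dy": -7,"dz": -13.5,"claw": 8.5},
    {"dx": -9,"dy": -9,"dz": -17,"claw": 8.5},
    {"dx": -9,"dy": -11,"dz": -20.5,"claw": 8.5},
    {"dx": -9,"dy": -13,"dz": -24,"claw": 8.5},
    {"dx": -9,"dy": -15,"dz": -27.5,"claw": 8.5},
    {"dx": -9,"dy": -16,"dz": -30,"claw": 8.5},
    {"dx": -9,"dy": -16,"dz": -30,"claw": 8.5},
    {"dx": -9,"dy": -16,"dz": -30,"claw": 8.5}
  ]
}}

```text
invalid input
```

```bash
python3 - <<'E'
from h import *
s=get_state();print(s["eef_pos"],s["clock"])
t=cams.camera("top");cv2.imwrite("pics/t21.png",t["pixels"][:,:,::-1])
im=t["pixels"]
off=np.array([.0023,-.0013])
ts=[]
for n,xy in (("white",(.4306,.2261)),("yellow",(.472,-.0033)),("blue",(.5038,-.4076)),("green",(.6507,.1552)),("red",(.621,-.1401))):
    u,v=proj(t,[*xy,.02])[0].astype(int);ts.append(cv2.resize(im[v-36:v+36,u-36:u+36],(260,260),interpolation=2))
cv2.imwrite("pics/t22.png",np.vstack([np.hstack(ts[:3]),np.hstack(ts[3:]+[ts[0]*0])])[:,:,::-1])
c=cams.camera("scene");ts=[]
for n,xy in (("white",(.4306,.2261)),("yellow",(.472,-.0033)),("blue",(.5038,-.4076)),("green",(.6507,.1552)),("red",(.621,-.1401))):
    u,v=proj(c,[*xy,.02])[0].astype(int);ts.append(cv2.resize(c["pixels"][v-36:v+36,u-36:u+36],(260,260),interpolation=2))
cv2.imwrite("pics/s22.png",np.vstack([np.hstack(ts[:3]),np.hstack(ts[3:]+[ts[0]*0])])[:,:,::-1])
E
```

```text
[ 0.62259829 -0.14083426  0.1570381 ] 36.1333
```

View pics/t22.png

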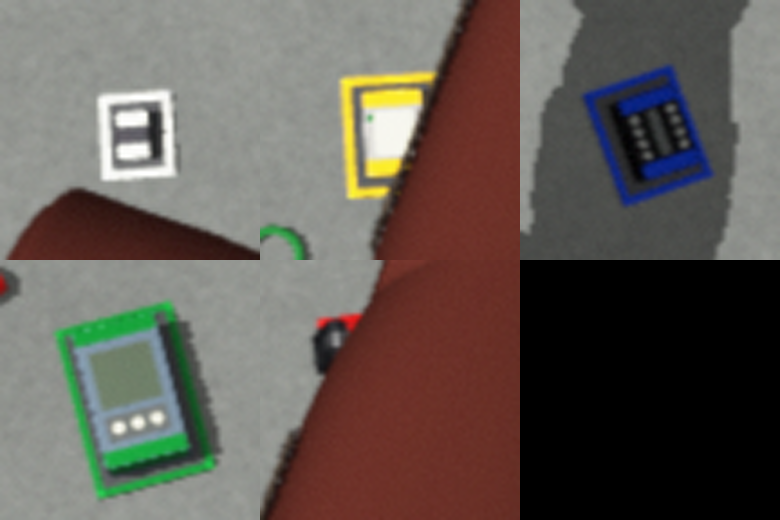

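View pics/s22.png

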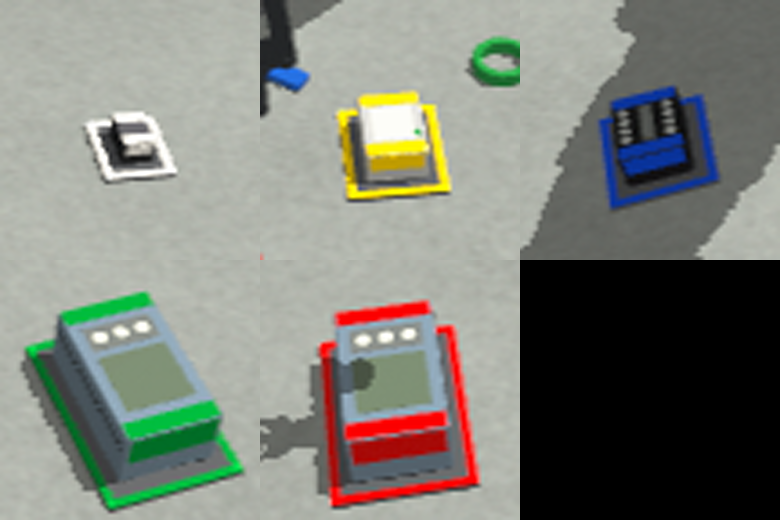

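The retreat call was refused because "spin" was missing from the rows. I'll send it again.

Call:
{"method": "servo_tool", "body": {
  "rows": [
    {"dx": -4,"dy": 0,"dz": 0,"spin": 0,"claw": 8.5},
    {"dx": -7,"dy": -1,"dz": -3,"spin": 0,"claw": 8.5},
    {"dx": -9,"dy": -3,"dz": -6.5,"spin": 0,"claw": 8.5},
    {"dx": -9,"dy": -5,"dz": -10,"spin": 0,"claw": 8.5},
    {"dx": -9,"dy": -7,"dz": -13.5,"spin": 0,"claw": 8.5},
    {"dx": -9,"dy": -9,"dz": -17,"spin": 0,"claw": 8.5},
    {"dx": -9,"dy": -11,"dz": -20.5,"spin": 0,"claw": 8.5},
    {"dx": -9,"dy": -13,"dz": -24,"spin": 0,"claw": 8.5},
    {"dx": -9,"dy": -15,"dz": -27.5,"spin": 0,"claw": 8.5},
    {"dx": -9,"dy": -16,"dz": -30,"spin": 0,"claw": 8.5},
    {"dx": -9,"dy": -16,"dz": -30,"spin": 0,"claw": 8.5},
    {"dx": -9,"dy": -16,"dz": -30,"spin": 0,"claw": 8.5}
  ]
}}

```text
clock: 37.23
eef_pos: [0.3465, -0.3428, 0.2432]
tool_rot: [-0.052, 0.702, 0.05, 0.708]
force: [0.3, 1.1, 0.3]
opening: 0.996
```

```bash
python3 - <<'E'
from h import *
s=get_state();print(s["eef_pos"],s["clock"])
t=cams.camera("top");im=t["pixels"];ts=[]
mats={"white":(.4306,.2261,.024),"yellow":(.472,-.0033,.032),"blue":(.5038,-.4076,.032),"green":(.6507,.1552,.048),"red":(.621,-.1401,.048)}
L={"white":.064,"yellow":.092,"blue":.092,"green":.138,"red":.138}
for n,(x,y,h) in mats.items():
    u,v=proj(t,[x,y,.02])[0].astype(int)
    # tapes of the unit = colour inside the mat's inner outline region
    print(n)
    for b in blobs(t,n,h,(u-32,v-36,u+32,v+36),8):print("  top h",b[0],b[1].round(4),np.round(b[2],1),round(b[3],1))
    mo=blobs(t,n,.004,(u-32,v-36,u+32,v+36),60)
    for b in mo:print("  mat z",b[1].round(4),np.round(b[2],1),round(b[3],1))
    ts.append(cv2.resize(im[v-36:v+36,u-36:u+36],(260,260),interpolation=2))
cv2.imwrite("pics/t23.png",np.vstack([np.hstack(ts[:3]),np.hstack(ts[3:]+[ts[0]*0])])[:,:,::-1])
E
```

```text
[ 0.34654712 -0.34284005  0.24323612] 37.2333
white
  top h [229. 240.] [0.43   0.2229] [64.2 55. ] 5.4
  mat z [0.4307 0.226 ] [65.1 55.8] 5.4
yellow
  top h [312. 226.] [ 0.4702 -0.003 ] [91.4 74.8] 4.2
  mat z [ 0.472  -0.0033] [93.3 76.3] 4.2
blue
  top h [457. 216.] [ 0.5015 -0.399 ] [90.4 73.3] 19.4
  mat z [ 0.5039 -0.4075] [92.3 74.8] 19.4
green
  top h [257. 162.] [0.6422 0.1509] [133.5  90.5] 15.8
  mat z [0.6507 0.1554] [137.9  93.4] 15.8
red
  top h [361. 174.] [ 0.6135 -0.1351] [134.8  92.1] 8.3
  mat z [ 0.621 -0.14 ] [139.2  95.1] 8.3
```

View pics/t23.png

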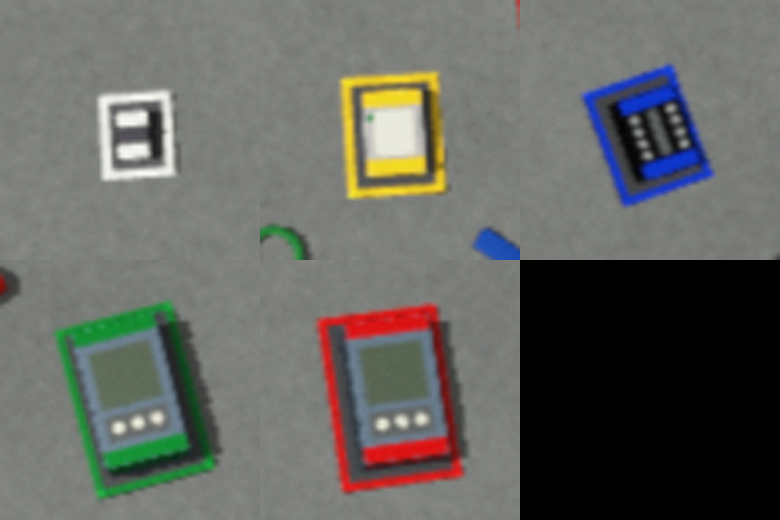

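```bash
python3 - <<'E'
from h import *
mats={"white":(.4306,.2261,.024),"yellow":(.472,-.0033,.032),"blue":(.5038,-.4076,.032),"green":(.6507,.1552,.048),"red":(.621,-.1401,.048)}
t=cams.camera("top")
for n,(x,y,h) in mats.items():
    u,v=proj(t,[x,y,.02])[0].astype(int);m=mask(t["pixels"],n);mm=m*0;mm[v-36:v+36,u-32:u+32]=m[v-36:v+36,u-32:u+32]
    k,lab,st,_=cv2.connectedComponentsWithStats(mm,connectivity=4)
    P=[]
    for i in range(1,k):
        if st[i,4]<12: continue
        q=np.argwhere(lab==i)[:,::-1]; z=.004 if st[i,2]>18 and st[i,3]>18 and st[i,4]>80 else h
        r=rect(cast(t,q,z));print(n,st[i],z,r[0].round(4),np.round(r[1],1),round(r[2],1))
        if z==h:P.append(q)
    if len(P)==2: print("  UNIT",rect(cast(t,np.vstack(P),h)))
E
```

```text
white [219 228  22  25 211] 0.004 [0.4304 0.226 ] [65.6 55.8] 5.4
white [224 234   9   4  34] 0.024 [0.4422 0.2271] [21.8  8.2] -89.4
white [224 243   9   4  32] 0.024 [0.4178 0.2263] [21.8  8.1] -89.4
  UNIT (array([0.43002472, 0.22672063]), (32.92802429199219, 21.771289825439453), 1.6965702772140503)
yellow [298 209  30  35 324] 0.004 [ 0.472  -0.0033] [93.3 75.6] 4.2
yellow [304 213  17   6  78] 0.032 [ 0.4989 -0.0015] [44.3 12.4] -84.2
yellow [305 232  17   6  84] 0.032 [ 0.447  -0.0047] [43.5 13.6] -89.4
  UNIT (array([ 0.47223837, -0.00317442]), (66.2466812133789, 44.1068000793457), 3.6301474571228027)
blue [439 197  37  39 466] 0.004 [ 0.5039 -0.4075] [92.3 74.9] 19.5
green [235 136  44  54 411] 0.004 [0.6507 0.1554] [137.9  93.4] 15.8
green [249 172  24  11 130] 0.048 [0.6017 0.1405] [63.8 15.1] -74.2
red [342 148  40  52 656] 0.004 [ 0.6211 -0.14  ] [139.2  95.3] 8.3
```

```bash
python3 - <<'E'
from h import *
t=cams.camera("top");im=t["pixels"];u,v=proj(t,[.5038,-.4076,.02])[0].astype(int)
cv2.imwrite("pics/b1.png",np.hstack([cv2.resize(im[v-24:v+24,u-24:u+24],(400,400),interpolation=2)]*1)[:,:,::-1]);print(u,v)
h=cv2.cvtColor(im,cv2.COLOR_RGB2HSV)
# black body of the unit: dark pixels
m=((h[...,2]<38)).astype(np.uint8);mm=m*0;mm[v-24:v+24,u-24:u+24]=m[v-24:v+24,u-24:u+24]
sc=cams.camera("scene");a,b=proj(sc,[.5038,-.4076,.02])[0].astype(int)
cv2.imwrite("pics/b2.png",cv2.resize(sc["pixels"][b-24:b+24,a-24:a+24],(400,400),interpolation=2)[:,:,::-1]);print(a,b)
# expected corners of a centred unit, drawn
c0=np.array([.5039,-.4075]);y=np.radians(19.3);ex=np.array([np.cos(y),np.sin(y)]);ey=np.array([-ex[1],ex[0]])
for cam,o in((t,(u-24,v-24)),(sc,(a-24,b-24))):
  for sx,sy in((1,1),(1,-1),(-1,-1),(-1,1)):
    print((sx,sy),((proj(cam,[*(c0+sx*.032*ex+sy*.023*ey),.032])[0]-o+.5)*400/48).round())
E
```

```text
458 215
161 209
(1, 1) [121. 137.]
(1, -1) [250.  92.]
(-1, -1) [319. 276.]
(-1, 1) [189. 320.]
(1, 1) [288. 232.]
(1, -1) [130. 273.]
(-1, -1) [111. 133.]
(-1, 1) [263.  95.]
```

View pics/b1.png

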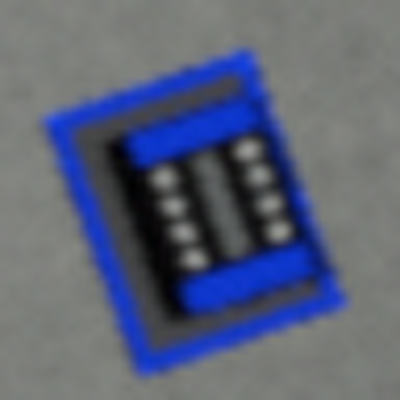

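View pics/b2.png

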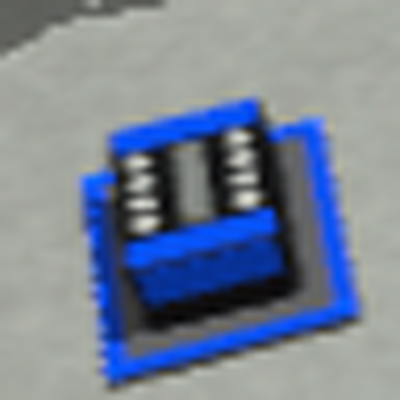

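Every unit sits within about 2 mm of its mat centre. Blue's top corners match a centred unit: seen (125,140), (250,100), (318,270) and (183,315), against expected (121,137), (250,92), (319,276) and (189,320). The gripper is open and clear, so I'm handing in.

```bash
python3 - <<'E'
from plant import hand_in,get_state
print(get_state()["clock"],abs(get_state()["joint_velocities"]).max());print(hand_in())
E
```

```text
37.4333 0.005448435811634169
the job is handed in; nothing more can be done
None
```

All five units are on their mats and the job is handed in at about 37 s. I took the stacks apart top down, one unit at a time: white, yellow, blue, green, red. Each unit was lowered until it touched its mat (7–16 N on the wrist), released, and left with the gripper open and clear.

Last checks against each mat's centre:

| Unit | Offset from mat centre | Angle vs mat | How checked |
|---|---|---|---|
| White | 0.8 mm | within about 4° (coarse view; was lined up with the mat when gripped) | top camera |
| Yellow | 0.3 mm | within 1° | top camera |
| Blue | about 1.5 mm | not measured after release | corners read by eye, top camera |
| Green | 1.8 mm | within 0.3° | wrist camera |
| Red | 0.4 mm | within 0.3° | wrist camera |

The blue and red tapes merge with their outlines in the top view, so neither could be measured there automatically. Green's far tape merges too.

These checks disagreed or went wrong:
- **Fingertips:** in both camera views they stood well behind the stated 22 mm ahead of the TCP. I set grasp heights from pictures and force instead.
- **Cameras:** the wrist and top cameras differed by about 2–3 mm in position, and I allowed for that.
- **Tool tilt:** the tool leaned up to about 1° from vertical over the run. The final pictures show all units flat.
- **Refused call:** one retreat call was refused because I left out "spin". Nothing moved, and I sent it again.

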